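# Load the index table from a tilt bin and feed it three strokes

## Task

Swing the blue tilt bin fully forward, take out the steel ring gauge and lay it flat, centred, on the yellow pad of the round index table. Then work the table's red-knobbed ratchet lever exactly three full strokes, letting it come fully back each time, so that the ring gauge arrives at the green pointer. Finish with the bin swung fully back into its rack and leave the other things on the bench where they are.

Things in the scene. Friction and masses are not known exactly. Their poses are not given: they have to be found in the camera images.
- bin_rack: Grey sheet-metal rack fixed to the bench, 200 x 206 mm, 228 mm high, holding one blue tilt-out bin. Origin on the bench below the middle of the bin's hinge line; +x points into the rack (away from its open front), +y along the hinge, +z up. Base plate x -45..155 mm, 12 mm thick. Cheeks at both ends of the hinge, 60 mm high in front, full height only for x above 74 mm.
- bin_hinge (a point): Middle of the bin's hinge line, 22 mm above the bench; axis along the rack's y. The bin swings its top forward, to the rack's -x. Axes as the rack's.
- bin (a joint): Bin tilt in rad: 0 upright and shut, 0.42 fully forward (stop). Stiff hinge: it stays wherever it is left; about 4 N at the post moves it.
- bin_post (a point): Grip point on the bin's black upright pull post (diameter 16 mm, 34 mm tall, point 15 mm below its top), on a 70 mm wide lip before the front wall. Shut: 25 mm in front of and 157 mm above the hinge line; it swings on an arc about the hinge, forward and down. Site axes turn with the bin: x into it, y along the hinge, z up when shut. Push it, or take it by the post, to shut.
- ring_center (a point): Centre (half-way up) of the steel-grey ring gauge, outer diameter 52 mm, 18 mm high, 90 g or so, lying flat on the bin floor; its z axis is the ring's axis. When the bin tilts it tilts too, and stays or slides down to the rib. Gripped across its outer diameter along the hinge direction.
- table_axis (a point): Point on the vertical axis of the index table (aluminium disc, radius 80 mm, three pads, on a round grey base 184 mm across fixed to the bench), at the pads' top level, 56 mm above the bench. Axes are the base's, not the disc's: x away from the loading side, z up. The green pointer stands on the base at 60 degrees from x towards y, 102 mm from the axis, 62 mm high.
- yellow_pad (a point): Centre of the top face of the yellow pad (diameter 54 mm, 2 mm thick, 47 mm from the table axis, 56 mm above the bench); it turns with the table. The other two pads are dark rubber. At the start it is on the loading side.
- table (a joint): Turn of the index table in rad, clockwise from above, 0 at the start. A full lever stroke advances it 0.698 rad (40 degrees); three make 2.094 rad and bring the yellow pad to the green pointer. A friction brake (0.15 N m) holds it between strokes.
- lever (a joint): Ratchet lever angle in rad, clockwise from above: 0 at rest (spring-returned to its stop), 0.80 at the far stop, a full stroke. After 0.1 rad of free play a pawl carries the table along; on the way back it clicks over the next tooth near the rest position, so the lever must come right back before the next stroke. 2 to 5 N at the knob.
- lever_knob (a point): Centre of the upright red lever knob (diameter 18 mm, from 34 to 86 mm above the bench, this point at 60 mm), 135 mm from the table axis, on a flat steel arm low under the table. At rest it stands at -70 degrees from the base's x (towards -y); it swings clockwise from above about the table axis, towards the loading side.
- turned_flange: Turned steel flange, diameter 57 mm, 24 mm high, a bystander; origin under its centre.
- casting: Grey casting on a round weight, 76 x 81 mm, 197 mm tall, a bystander; origin under it.
- cleaner_bottle: White bottle with a red cap, diameter 45 mm, 124 mm tall, a bystander; origin under its centre.
- moulded_cover: Black moulded cover, 61 x 70 x 16 mm, a bystander; origin under its centre.
- roof_edge (a point): Middle of the front edge of the rack's roof, top side, 228 mm above the bench, 75 mm behind the hinge line; the roof (206 mm wide, 6 mm thick) reaches from here 80 mm back, over the rear of the bin when it is shut. Axes as the rack's.
- bin_floor (a point): Centre of the top of the bin's floor: 62 mm behind and 100 mm above the hinge line when shut; axes turn with the bin, z square to the floor. Inside, the bin is 116 mm (x) by 172 mm (y); side and back walls stand 30 mm above the floor, the front wall 45 mm; a rib 6 mm high across the floor, 34..38 mm in front of this point, keeps parts off the front wall.
Things that resemble listed ones, but are neither listed nor needed, are in the scene too. Leave any brown or turquoise look-alike of the part that bears ring_center alone.

How it is judged:
By the outcome, as a careful person would: the job done as asked, in the order asked, and still so for the second after the job is handed in, with the robot touching nothing.
It also fails if it takes over 72 s, if anything falls off the work surface, if the arm or the gripper's body presses on something with over 40 N, if the wrist force passes 120 N, or if a joint passes its speed limit or range.

## Robot

A 7-joint arm with a two-finger parallel gripper is mounted at the origin on a cart in front of the work surface, level with it; the furniture and walls round the work are solid. World frame = base frame: x ahead of the robot, y to its left, z up, the work surface at z = 0. Lengths are in mm, angles in rad, forces in N, time in s.
With the tool pointing down it reaches from about 350 to 900 mm from the base axis. Payload 19.9 kg.
Tool frame: the origin (TCP) lies midway between the tips of the shut fingers; the grasp point (between the pads) lies 19 mm behind it (robot.hold_point_z is the z of the grasp point in the tool frame, in mm); z points along the fingers, y is the line along which they close (so a half turn about z gives the same grasp; the last joint's range is limited). The gripper opens to 85 mm and grips with 20 to 120 N. Pads are 22 mm wide; open, the fingers measure 114 mm over their backs; the gripper's body (76 mm by 85 mm) begins 54 mm behind the grasp point. The pads swing forward as they close: fully open they stand 13 mm farther back than shut.
Start: joints at [-1.288, 0.417, -0.01, 1.614, 0.005, 1.111, -0.053], TCP at [198.846, 592.504, 231.26] pointing down, gripper open.
Joint ranges: [-2.81, 2.81], [-0.39, 2.02], [-1.27, 1.25], [0.06, 2.57], [-1.19, 4.33], [0.19, 2], [-2.82, 2.82]. Speed limits (rad/s): [1.89, 1.89, 2.39, 2.39, 3.01, 3.01, 3.01].

## Interface

Orientations are given as [roll, pitch, yaw] about the fixed x, y, z axes, in that order (R = Rz(yaw) Ry(pitch) Rx(roll)).
In Python, from cell import robot, vision, cut_out gives the robot as it stands. The module is installed in compiled form; this text tells all that it offers.
- The arm moves only by the tool apply_moves, never from a script. Its argument "motion" is a list of rows, each a list of 5 numbers: the finger opening in cm, from 0 to 8.54, then the shift along the tool's x, y, z in cm, then the turn about the tool's z in degrees. In form: [[gripper, x, y, z, roll], ...]. A call has 1 to 20 rows; each row is the pose to reach, as a shift and turn from the pose commanded when the call began, along the tool's axes at that moment; what a row does not reach only later rows make up. A row lasts 1/12 s, in which the tool goes at most 41.7 mm and 7.16 degrees, less where a joint would pass 70% of its speed; a pose out of reach is approached as far as the arm can. A call with a gripper value outside its range is refused whole. The fingers move at their own pace and stop on an object; the grip force is fixed at half the most. Time passes only in rows, so rows that repeat a pose let the fingers close. It gives the time, the measured TCP pose, the force, the opening and the grip force at its end, in the units of the state.
- robot.observe(): the state, without advancing time (a new reading comes with each control period).
- vision.capture(name): name is "side" or "top"; returns a dict with "img" (420x560x3 uint8, red, green, blue), "z_map" (420x560 float32, mm along the optical axis (not along the pixel's ray), 0 where there is no reading), "mtx" (3x3 intrinsics, pixels), "view" (4x4, takes a point from world to camera coordinates). Camera axes: x right, y down, z forward; pixel columns grow to the right and rows downward; lengths in mm; the calibration is good to about 2 mm. A picture is of the moment at which its call begins.
- robot.sign_off(): hands the job in; it is judged then, once.
Trained networks look in a picture, given as the dict that the camera call returned (one of the last four; its "shot" number tells which), for a name from the list of things; names that differ only in an ending like _2 or _b are one class to them, and where a whole thing is asked for, a point or a joint stands for the part that bears it (a point fixed in the world has none). Each returns a list of dicts, best first, with "p" (0 to 1); they miss things now and then, are a little off and sometimes report something else, mostly with a low value. They report only what shows in the picture. A call takes as long as a camera call. They do not tell look-alikes from the thing itself.
- cut_out(query, picture): "region" (420x560 bool, what is visible of it) and "bbox" ([centre column, centre row, width, height] in pixels, round what is visible of it).
The state is a dict: "time_s": time; "joints": joint angles; "joint_velocities": joint speeds; "effort": joint torques, N m; "tcp_pos": TCP position; "tcp_rot": TCP orientation; "force": force on the tool from outside, world axes, zero at the start; "ft_torque": the same for the moment, N m; "gripper_width": finger opening in mm; "grasp_force": force on a finger pad.
Only numpy, scipy, OpenCV 4.12 (cv2) and the standard library are available. Lean on these libraries where they do the work, as an engineer would, in place of code of your own. Each camera call takes 0.05 s, during which the arm holds its last target. There are 200 camera calls.

## Working session

There is one attempt and no reset: what is moved stays moved. The work goes in short steps, Python scripts to look and compute and a tool call to move; the robot and the scene stay as the last step left them, time stands still between calls to the robot, and variables do not carry over. Pictures are saved under pics/ and viewed, at most 10 in all, crops included, and the job is handed in when it is done.

Besides the shell and the picture viewer there is one more tool, called after ">>>" by a JSON object that holds its "method" and its "body". apply_moves: Moves the arm, as the interface text tells. Its arguments: {"type":"object","properties":{"motion":{"type":"array"}},"required":["motion"]}

```bash
mkdir -p pics
cat > h.py <<'E'
import numpy as np, cv2
from cell import robot, vision, cut_out
def pts(c,mask=None):
    z=c["z_map"]; K=c["mtx"]; v,u=np.nonzero((z>0)&(mask if mask is not None else True))
    d=z[v,u]; P=np.stack([(u-K[0,2])/K[0,0]*d,(v-K[1,2])/K[1,1]*d,d,np.ones_like(d)])
    return (np.linalg.inv(c["view"])@P)[:3].T,(u,v)
def save(c,n): cv2.imwrite("pics/"+n,c["img"][:,:,::-1])
E
python3 - <<'E'
from h import *
print(robot.observe())
for n in("top","side"):
    c=vision.capture(n); save(c,n+"1.png")
    np.savez(n+"1.npz",**{k:c[k] for k in("img","z_map","mtx","view")})
    for q in["bin_rack","bin_post","ring_center","yellow_pad","lever_knob","table_axis","turned_flange","casting","cleaner_bottle","moulded_cover"]:
        try:
            for r in cut_out(q,c)[:3]:
                P,_=pts(c,r["region"]); print(n,q,round(r["p"],2),np.round(r["bbox"]),np.round(np.median(P,0)),np.round(P.min(0)),np.round(P.max(0)))
        except Exception as e: print(q,e)
E
```

```text
{'time_s': 0.0, 'joints': array([-1.28847525,  0.4179714 , -0.01029517,  1.61419174,  0.00468926,
        1.11068675, -0.05296692]), 'joint_velocities': array([ 0.00053033, -0.00135518,  0.0020269 ,  0.00089935, -0.00109181,
        0.00072212,  0.00156731]), 'effort': array([-5.95246911e-04, -8.64451790e+01,  6.78675324e-01, -4.34889221e+01,
        1.91734883e-02,  7.46415637e-03,  4.54222260e-06]), 'tcp_pos': array([198.76908069, 592.17732072, 230.65452371]), 'tcp_rot': array([-3.14036221e+00,  8.54602228e-05,  2.81780110e+00]), 'force': array([-0.91183883, -0.42956862,  0.59554372]), 'ft_torque': array([-0.00030495,  0.03281843,  0.05885625]), 'grasp_force': 0.0, 'gripper_width': 85.31508661930974}
top bin_rack 0.95 [208. 188.  82.  80.] [590. 370. 130.] [455. 236.  -8.] [765. 559. 238.]
top bin_rack 0.36 [211. 190.  14.  15.] [587. 365. 139.] [568. 341. 119.] [615. 387. 147.]
top bin_post 0.8 [210. 195.  58.  44.] [566. 356. 124.] [490. 267.  16.] [661. 467. 198.]
top bin_post 0.23 [337. 213.  35.  45.] [ 526. -137.   54.] [ 452. -219.    3.] [613. -59.  67.]
top ring_center 0.6
[... 1915 characters left out ...]
5. 349.]
side table_axis 0.98 [327. 215.  43.  46.] [ 487. -137.   52.] [ 164. -358.   -2.] [653. 536. 350.]
side table_axis 0.65 [214. 232.  19.  13.] [585. 372. 136.] [564. 338. 122.] [616. 391. 143.]
side turned_flange 0.43 [332. 257.  15.  12.] [356.  85.  10.] [333.  47.  -2.] [389. 108.  28.]
side casting 0.55 [261. 189.  22.  49.] [ 761. -111.   62.] [  215. -1707.  -442.] [1927.  636.  440.]
side casting 0.48 [216. 232.  18.  14.] [585. 372. 136.] [564. 338. 122.] [616. 391. 143.]
side cleaner_bottle 0.74 [252. 223.  12.  38.] [651. 110.  66.] [ 232. -139.   -3.] [830. 653. 345.]
side moulded_cover 0.56 [391. 218.  18.   9.] [ 346. -365.   10.] [ 319. -450.   -3.] [ 377. -327.   20.]
```

View pics/top1.png

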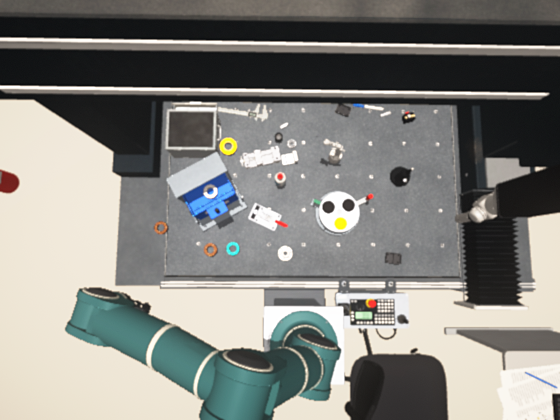

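View pics/side1.png

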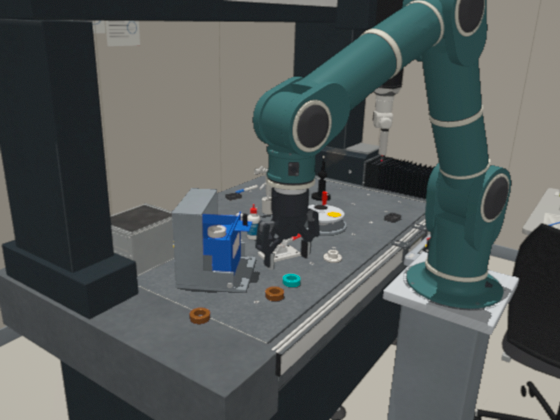

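The top view shows the rack at about (207,188) with the ring inside the bin at (210,191), and the table at (339,213) with the yellow pad at (341,224) and the red knob at (370,197). The brown and turquoise rings at (210,250) and (233,248) are decoys. Next I fit the geometry.

```bash
cat > m.py <<'E'
from h import *
from scipy.optimize import least_squares
def circ(P):
    f=lambda q:np.hypot(P[:,0]-q[0],P[:,1]-q[1])-q[2]
    s=least_squares(f,[*P[:,:2].mean(0),30],loss="soft_l1"); return np.round(s.x,1)
def load(n): return dict(np.load(n+"1.npz"))
if __name__=="__main__":
  for n in("top","side"):
    c=load(n); P,(u,v)=pts(c); C=c["img"][v,u].astype(int); hsv=cv2.cvtColor(c["img"],cv2.COLOR_RGB2HSV)[v,u].astype(int)
    b=lambda lo,hi:np.all((P>lo)&(P<hi),1)
    print("==",n)
    m=b([450,200,222],[780,570,236]); r=cv2.minAreaRect(P[m][:,:2].astype(np.float32)); print("roof",m.sum(),r,P[m].mean(0), np.round(cv2.boxPoints(r)))
    m=b([430,-240,50],[630,-40,62]); Q=P[m]
    h=cv2.convexHull(Q[:,:2].astype(np.float32))[:,0]; print("disc",circ(h),Q[:,2].mean())
    H,S,V=hsv.T
    y=m&(H>20)&(H<35)&(S>150); print("yellow",y.sum(),P[y].mean(0),P[y].min(0),P[y].max(0))
    k=b([380,-330,25],[680,0,100])&((H<6)|(H>174))&(S>150)&(V>80); print("red",k.sum(),P[k].mean(0),P[k].min(0),P[k].max(0))
    g=b([380,-330,5],[680,20,100])&(H>40)&(H<85)&(S>80); print("green",g.sum(),P[g].mean(0) if g.any() else"")
    bl=b([450,230,20],[780,570,215])&(H>105)&(H<125)&(S>120); print("blue",bl.sum())
    dk=b([450,230,135],[640,470,215])&(V<50); print("black post",dk.sum(),np.median(P[dk],0),P[dk].min(0),P[dk].max(0))
    rg=b([555,325,135],[630,400,150])&(S<60); Q=P[rg]; print("ring",rg.sum(),circ(cv2.convexHull(Q[:,:2].astype(np.float32))[:,0]),np.median(Q,0))
  t=load("top");s=load("side")
  a=cv2.resize(t["img"][140:240,160:290],None,fx=5,fy=5,interpolation=2)
  d=cv2.resize(s["img"][170:300,160:360],None,fx=4,fy=4,interpolation=2)
  cv2.imwrite("pics/c1.png",a[:,:,::-1]);cv2.imwrite("pics/c2.png",d[:,:,::-1])
E
python3 m.py
```

```text
== top
roof 1247 ((637.6773681640625, 399.71966552734375), (81.99818420410156, 205.8959197998047), 29.687068939208984) [636.98359241 400.16928325 228.1207055 ] [[551. 469.]
 [653. 290.]
 [724. 331.]
 [622. 509.]]
disc [ 527.5 -137.6   79.3] 55.08602218783257
yellow 98 [ 479.76637691 -143.64094671   55.85700541] [ 459.95089167 -166.52755383   50.28599181] [ 500.77155396 -122.021254     61.87674481]
red 25 [ 585.78672239 -257.26344313   78.55215024] [ 578.71653566 -265.55030591   56.59105513] [ 594.03915577 -251.41322756   91.32604523]
green 19 [566.11886113 -48.37199237  62.43029335]
blue 895
black post 1 [509.23293953 328.21819696 192.04026032] [509.23293953 328.21819696 192.04026032] [509.23293953 328.21819696 192.04026032]
ring 93 [591.8 363.6  24.9] [591.64577736 363.61047912 139.85211636]
== side
roof 789 ((637.1388549804688, 399.58038330078125), (80.40653991699219, 213.88194274902344), 29.677478790283203) [629.41975208 410.49263374 228.29712631] [[549. 473.]
 [655. 287.]
 [725. 327.]
 [619. 512.]]
disc [ 527.4 -136.8   81.5] 55.42739868120528
yellow 50 [ 479.12978103 -144.41123073   56.78619713] [ 456.11056415 -165.59116517   53.63507362] [ 501.96461   -125.3061226   60.630706 ]
red 55 [ 585.06362361 -256.36203382   65.10694656] [ 576.90056411 -268.54115915   38.43485639] [ 595.72148838 -244.84188639   90.03946303]
green 0 
blue 1588
black post 35 [511.40512903 334.2988845  180.03350429] [506.94316298 328.73816093 165.97183476] [518.15496178 340.87723077 194.1692885 ]
ring 108 [592.  364.   26.8] [590.73897713 366.90793638 139.37547251]
```

View pics/c2.png

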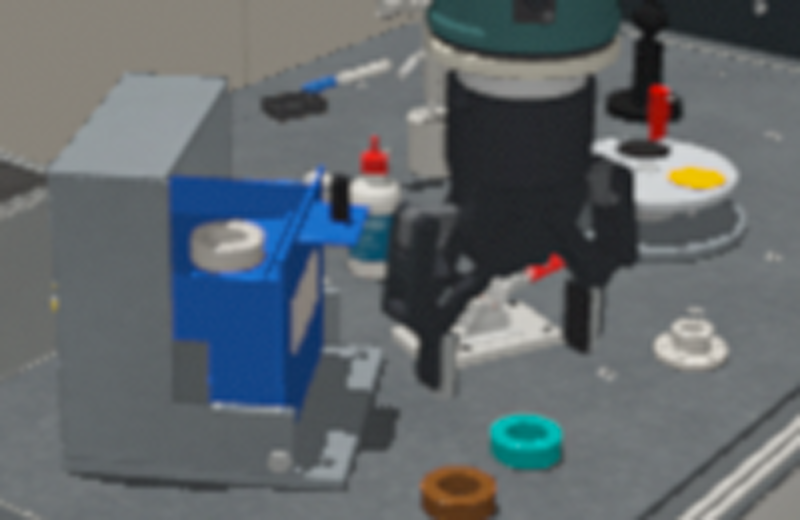

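The rack yaw is 29.7° with the hinge at (537.5, 342.7). The post is at about (516, 330, 179), the ring at (592, 364), the table axis at (527.5, -137) and the base x axis at about 7.5°. The crop shows the shut bin with its post at (340,198) and the ring at (228,243). First I move above the post.

>>> {"method": "apply_moves", "body": {"motion": [[5, -38.4, -14.8, -2, -48.3], [5, -38.4, -14.8, -2, -48.3], [5, -38.4, -14.8, -2, -48.3], [5, -38.4, -14.8, -2, -48.3], [5, -38.4, -14.8, -2, -48.3], [5, -38.4, -14.8, -2, -48.3], [5, -38.4, -14.8, -2, -48.3], [5, -38.4, -14.8, -2, -48.3], [5, -38.4, -14.8, -2, -48.3], [5, -38.4, -14.8, -2, -48.3], [5, -38.4, -14.8, -2, -48.3], [5, -38.4, -14.8, -2, -48.3], [5, -38.4, -14.8, -2, -48.3], [5, -38.4, -14.8, -2, -48.3], [5, -38.4, -14.8, -2, -48.3]]}}

```text
time_s: 2.35
tcp_pos: [514.9, 331.1, 251.3]
tcp_rot: [3.141, -0.0, -2.621]
force: [0.1, -0.1, 0.1]
gripper_width: 49.7
grasp_force: 0.0
```

```bash
cat >> h.py <<'E'
O=np.array([537.5,342.7]);X=np.array([.8688,.4952]);Y=np.array([-.4952,.8688])
def rk(x,y,z): return np.array([*(O+x*X+y*Y),z])   # rack -> world
def to(p,yaw=None):   # world TCP target -> tool shift cm, roll deg
    s=robot.observe(); w=s["tcp_rot"][2]; d=np.asarray(p)-s["tcp_pos"]
    r=0 if yaw is None else -((yaw-np.degrees(w)+180)%360-180)
    return np.round([*np.array([d@[np.cos(w),np.sin(w),0],d@[np.sin(w),-np.cos(w),0],-d[2]])/10,r],2)
def st():
    s=robot.observe(); print(s["time_s"],np.round(s["tcp_pos"],1),np.round(np.degrees(s["tcp_rot"]),1),"F",np.round(s["force"],1),"w",round(s["gripper_width"],1),"g",round(s["grasp_force"],1),"J",np.round(s["joints"],2))
E
python3 - <<'E'
from h import *
st(); print(to(rk(-25,0,168),209.7))
for n in("top","side"):
    c=vision.capture(n); P,(u,v)=pts(c); V=c["img"][v,u].max(1)
    q=(P-[*O,0]); x=q[:,:2]@X; y=q[:,:2]@Y
    m=(abs(x+25)<25)&(abs(y)<25)&(P[:,2]>170)&(P[:,2]<197)&(V<60)
    if m.any(): print(n,m.sum(),np.round([np.median(x[m]),np.median(y[m]),P[m,2].max()],1),x[m].min(),x[m].max(),y[m].min(),y[m].max())
save(c,"side2.png")
E
```

```text
2.35 [514.9 331.1 251.3] [ 180.    -0.  -150.2] F [ 0.1 -0.1  0.1] w 49.7 g 0.0 J [-0.62  0.38  0.    1.63 -0.    1.14  1.47]
[-0.04 -0.11  8.33  0.15]
side 34 [-26.8   4.3 194.8] -30.60425297345873 -21.385141751531496 -1.1669625441734381 12.87348235145461
```

>>> {"method": "apply_moves", "body": {"motion": [[5, 0, 0, 4, 0], [5, 0, -0.1, 8, 0], [5, 0, -0.1, 8.3, 0], [5, 0, -0.1, 8.3, 0], [0, 0, -0.1, 8.3, 0], [0, 0, -0.1, 8.3, 0], [0, 0, -0.1, 8.3, 0], [0, 0, -0.1, 8.3, 0], [0, 0, -0.1, 8.3, 0], [0, 0, -0.1, 8.3, 0], [0, 0, -0.1, 8.3, 0]]}}

```text
time_s: 3.37
tcp_pos: [516.5, 331.1, 170.8]
tcp_rot: [3.14, 0.004, -2.621]
force: [-5.5, 5.3, 10.0]
gripper_width: 14.3
grasp_force: 58.5
```

Run:
```python
from h import *
st()
for t in np.linspace(0.06,.43,8): print(round(t,3),to(rk(-25*np.cos(t)-165*np.sin(t),0,3+165*np.cos(t)-25*np.sin(t))))
```

```text
3.3667 [516.5 331.1 170.8] [ 179.9    0.2 -150.2] F [-5.5  5.3 10. ] w 14.3 g 58.5 J [-0.62  0.46  0.    1.7  -0.    0.98  1.47]
0.06 [ 1.09 -0.03  0.46  0.  ]
0.113 [ 1.94 -0.03  0.67  0.  ]
0.166 [ 2.79 -0.03  0.92  0.  ]
0.219 [ 3.62 -0.03  1.22  0.  ]
0.271 [ 4.43 -0.02  1.56  0.  ]
0.324 [ 5.23 -0.02  1.94  0.  ]
0.377 [ 6.   -0.02  2.36  0.  ]
0.43 [ 6.75 -0.02  2.83  0.  ]
```

>>> {"method": "apply_moves", "body": {"motion": [[0, 0.5, 0, -0.1, 0], [0, 1.0, 0, 0, 0], [0, 1.4, 0, 0.1, 0], [0, 1.85, 0, 0.2, 0], [0, 2.3, 0, 0.3, 0], [0, 2.7, 0, 0.45, 0], [0, 3.1, 0, 0.6, 0], [0, 3.5, 0, 0.75, 0], [0, 3.9, 0, 0.9, 0], [0, 4.3, 0, 1.1, 0], [0, 4.7, 0, 1.3, 0], [0, 5.1, 0, 1.5, 0], [0, 5.5, 0, 1.7, 0], [0, 5.9, 0, 1.9, 0], [0, 6.2, 0, 2.1, 0], [0, 6.5, 0, 2.3, 0], [0, 6.7, 0, 2.4, 0], [0, 6.8, 0, 2.5, 0], [0, 6.8, 0, 2.5, 0], [0, 6.8, 0, 2.5, 0]]}}

```text
time_s: 5.03
tcp_pos: [457.0, 297.5, 146.2]
tcp_rot: [3.139, 0.003, -2.621]
force: [-16.2, 1.9, 24.0]
gripper_width: 13.4
grasp_force: 61.6
```

Run:
```python
from h import *
st(); print(to(rk(-90.1,0,143.5)))
```

```text
5.0333 [457.  297.5 146.2] [ 179.9    0.2 -150.2] F [-16.2   1.9  24. ] w 13.4 g 61.6 J [-0.63  0.37 -0.    1.89 -0.    0.87  1.46]
[-0.22 -0.06  0.27  0.  ]
```

>>> {"method": "apply_moves", "body": {"motion": [[0, 0, 0, -0.3, 0], [5, 0, 0, -0.3, 0], [5, 0, 0, -0.3, 0], [5, 0, 0, -0.3, 0], [5, 0, 0, -0.3, 0], [5, 0, 0, -2, 0], [5, 0, 0, -4, 0], [5, 0, 0, -8, 0], [8.5, 2, 0, -11, 0], [8.5, 6, 0, -11, 0], [8.5, 8, 0, -11, 0], [8.5, 10, 0, -11, 0], [8.5, 10, 0, -11, 0]]}}

```text
time_s: 6.12
tcp_pos: [368.2, 244.3, 253.8]
tcp_rot: [-3.141, 0.0, -2.622]
force: [0.5, 1.0, 0.7]
gripper_width: 85.4
grasp_force: 0.0
```

```bash
cat > b.py <<'E'
from m import *
st()
def look(nm=None):
  for n in("top","side"):
    c=vision.capture(n); P,(u,v)=pts(c); img=c["img"][v,u]; V=img.max(1).astype(int); S=V-img.min(1)
    q=(P-[*O,0]); x=q[:,:2]@X; y=q[:,:2]@Y; z=P[:,2]
    m=(x>-115)&(x<0)&(abs(y)<22)&(z>150)&(z<200)&(V<60)
    if m.any(): print(n,"post",m.sum(),np.round([np.median(x[m]),np.median(y[m]),z[m].max()],1),x[m].min(),x[m].max())
    m=(x>-50)&(x<100)&(abs(y)<80)&(z>120)&(z<215)&(S<30)&(V>70)&(x<70)
    if m.sum()>10:
      Q=np.stack([x[m],y[m],z[m]],1); print(n,"ring",m.sum(),np.round(np.median(Q,0),1),np.round(np.percentile(Q,3,axis=0)),np.round(np.percentile(Q,97,axis=0)))
    if nm:
      uv=c["mtx"]@(c["view"]@np.array([*rk(0,0,130),1]))[:3]; a,b=(uv[:2]/uv[2]).astype(int)
      cv2.imwrite(f"pics/{nm}{n}.png",cv2.resize(c["img"][max(b-50,0):b+50,a-65:a+65],None,fx=3,fy=3,interpolation=2)[:,:,::-1])
look("b")
a=cv2.imread("pics/btop.png");b=cv2.imread("pics/bside.png");cv2.imwrite("pics/b.png",np.hstack([a,b]))
E
python3 b.py
```

```text
6.1167 [368.2 244.3 253.8] [-180.     0.  -150.3] F [0.5 1.  0.7] w 85.4 g 0.0 J [-0.64  0.06 -0.01  2.02  0.    1.06  1.43]
top post 4 [-81.2   0.6 176.5] -82.7954923696358 -75.94643009848245
top ring 122 [ 11.1  -7.8 151.4] [-11. -31. 128.] [ 34.  15. 162.]
side post 36 [-81.4   4.8 174.7] -90.13789359022569 -73.29062625699143
side ring 197 [ 10.9   2.7 147.6] [-10. -30. 134.] [ 33.  18. 160.]
```

View pics/b.png

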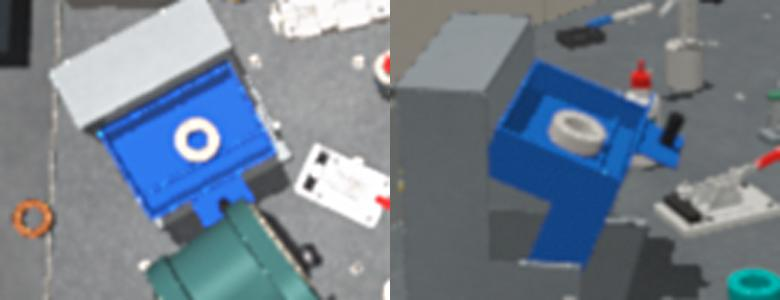

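```bash
cat > tilt.py <<'E'
from m import *
def tilt(verbose=1):
  out=[]
  for n in("top","side"):
    c=vision.capture(n); P,(u,v)=pts(c); hsv=cv2.cvtColor(c["img"],cv2.COLOR_RGB2HSV)[v,u].astype(int)
    q=(P-[*O,0]); B=np.stack([q[:,:2]@X,q[:,:2]@Y,P[:,2]-22],1)
    m=(hsv[:,0]>100)&(hsv[:,0]<128)&(hsv[:,1]>120)&(abs(B[:,1])<75)
    m2=(abs(B[:,1])<40)&(hsv[:,2]<60)&(B[:,2]>120)&(B[:,2]<175)
    B0=B[m]
    # floor points: in bin frame z~100, x in 30..110 
    def res(t): 
        zz=np.cos(t)*B0[:,2]+np.sin(t)*B0[:,0]; xx=np.cos(t)*B0[:,0]-np.sin(t)*-(-B0[:,2]) if 0 else np.cos(t)*B0[:,0]+np.sin(t)*B0[:,2]
        zz=np.cos(t)*B0[:,2]-np.sin(t)*B0[:,0]
        k=(xx>34)&(xx<108)&(abs(zz-100)<8); return zz[k]-100
    ts=np.arange(-.05,.5,.005); cost=[(np.clip(abs(res(t)),0,8).mean()+ (0 if len(res(t))>40 else 99)) for t in ts]
    print(n,"tilt",round(ts[int(np.argmin(cost))],3),round(min(cost),2),len(res(ts[int(np.argmin(cost))])))
    m=(B[:,0]>-30)&(B[:,0]<50)&(abs(B[:,1]+8)<32)&(B[:,2]>105)&(B[:,2]<150)&(hsv[:,1]<60)&(hsv[:,2]>100)
    # ring top plane fit
    Q=B[m]
    for _ in range(5):
        A=np.c_[Q[:,:2],np.ones(len(Q))]; s=np.linalg.lstsq(A,Q[:,2],rcond=None)[0]; r=A@s-Q[:,2]; Q=Q[abs(r)<max(2,1.5*r.std())]
    print(" ring plane slope",np.arctan(s[:2]),len(Q),"mid",(np.percentile(Q,3,axis=0)+np.percentile(Q,97,axis=0))/2)
if __name__=="__main__": tilt()
E
python3 tilt.py
```

```text
top tilt -0.05 nan 0
 ring plane slope [0.32043501 0.02278573] 59 mid [ 12.37501643  -7.04293714 130.87591732]
side tilt -0.05 nan 0
 ring plane slope [ 0.34534499 -0.06446002] 100 mid [ 10.17766601  -8.34493358 129.37454482]tilt.py:15: RuntimeWarning: Mean of empty slice.
  ts=np.arange(-.05,.5,.005); cost=[(np.clip(abs(res(t)),0,8).mean()+ (0 if len(res(t))>40 else 99)) for t in ts]
  ret = ret.dtype.type(ret / rcount)
```

Run:
```python
from h import *
for x,z in((-57,200),(-57,161),(-73,159)): print(to(rk(x,0,z)))
```

```text
[-13.54   0.14   5.35   0.  ]
[-13.54   0.14   9.25   0.  ]
[-11.94   0.14   9.45   0.  ]
```

>>> {"method": "apply_moves", "body": {"motion": [[0, -4, 0.1, 0, 0], [0, -8, 0.1, 0, 0], [0, -12, 0.1, 1, 0], [0, -13.5, 0.1, 3, 0], [0, -13.5, 0.1, 5.3, 0], [0, -13.5, 0.1, 6, 0], [0, -13.5, 0.1, 8, 0], [0, -13.5, 0.1, 9.2, 0], [0, -13.5, 0.1, 9.2, 0], [0, -13.2, 0.1, 9.2, 0], [0, -12.9, 0.1, 9.3, 0], [0, -12.6, 0.1, 9.3, 0], [0, -12.4, 0.1, 9.3, 0], [0, -12.2, 0.1, 9.4, 0], [0, -12.0, 0.1, 9.4, 0], [0, -12.0, 0.1, 9.4, 0]]}}

```text
time_s: 7.65
tcp_pos: [475.8, 307.1, 160.7]
tcp_rot: [3.141, 0.005, -2.623]
force: [10.7, 5.4, 0.5]
gripper_width: -0.1
grasp_force: 5.8
```

```bash
sed -i 's/^        k=(xx.*/        k=(xx>34)\&(xx<108)\&(abs(zz-100)<8); return zz[k]-100 if k.sum()>40 else np.full(50,9.)/' tilt.py
python3 - <<'E'
from h import *
from tilt import tilt
st(); p=robot.observe()["tcp_pos"]; print("rack x",(p[:2]-O)@X); tilt()
E
```

```text
7.65 [475.8 307.1 160.7] [ 180.     0.3 -150.3] F [10.7  5.4  0.5] w -0.1 g 5.8 J [-0.63  0.39  0.    1.83  0.    0.91  1.46]
rack x -71.23442004341989
top tilt 0.41 2.6 203
  ret = _var(a, axis=axis, dtype=dtype, out=out, ddof=ddof,
  arrmean = um.true_divide(arrmean, div, out=arrmean,
  ret = ret.dtype.type(ret / rcount)
Traceback (most recent call last):
  File "tilt.py", line 22, in tilt
    print(" ring plane slope",np.arctan(s[:2]),len(Q),"mid",(np.percentile(Q,3,axis=0)+np.percentile(Q,97,axis=0))/2)
                                                             ~~~~~~~~~~~~~^^^^^^^^^^^^
IndexError: index -1 is out of bounds for axis 0 with size 0
```

>>> {"method": "apply_moves", "body": {"motion": [[0, 0.2, 0, 0, 0], [0, 0.4, 0, 0, 0], [0, 0.4, 0, 0, 0]]}}

```text
time_s: 7.95
tcp_pos: [474.8, 306.4, 161.9]
tcp_rot: [3.141, 0.012, -2.623]
force: [25.1, 13.2, -0.6]
gripper_width: -0.3
grasp_force: 13.1
```

>>> {"method": "apply_moves", "body": {"motion": [[0, -0.8, 0, 0, 0], [0, -0.8, 0, -2, 0], [0, -0.8, 0, -5, 0], [0, -0.8, 0, -8, 0], [8.5, 3, 0, -10, 0], [8.5, 7, 0, -10, 0], [8.5, 11, 0, -10, 0], [8.5, 11, 0, -10, 0]]}}

```text
time_s: 8.62
tcp_pos: [369.9, 246.4, 259.2]
tcp_rot: [-3.141, -0.002, -2.622]
force: [1.8, 1.5, 1.4]
gripper_width: 47.9
grasp_force: 0.0
```

```bash
python3 b.py; python3 tilt.py
```

```text
8.6167 [369.9 246.4 259.2] [-1.800e+02 -1.000e-01 -1.502e+02] F [1.8 1.5 1.4] w 47.9 g 0.0 J [-0.64  0.06 -0.01  2.    0.    1.08  1.43]
top ring 126 [  4.7  -8.4 149.6] [-18. -31. 129.] [ 28.  16. 164.]
side post 31 [-88.3   6.9 171.6] -96.14683173590724 -79.6229839425356
side ring 195 [  5.6   3.5 148.4] [-16. -32. 133.] [ 27.  17. 161.]
top tilt 0.42 2.48 626
 ring plane slope [ 0.3942862  -0.01068635] 66 mid [  5.54537293  -9.28475392 129.82075817]
side tilt 0.425 1.09 159
 ring plane slope [ 0.36259382 -0.04514958] 95 mid [  3.68989288  -8.08888934 129.35304606]
```

Run:
```python
from h import *
for x,z in((7,230),(7,137)): print(to(rk(x,-8.5,z),209.7))
```

```text
[-19.36  -0.83   2.96   0.05]
[-19.36  -0.83  12.26   0.05]
```

>>> {"method": "apply_moves", "body": {"motion": [[7, -4, -0.8, 0, 0], [7, -8, -0.8, 0, 0], [7, -12, -0.8, 0, 0], [7, -16, -0.8, 0, 0], [7, -19.4, -0.8, 2, 0], [7, -19.4, -0.8, 3, 0], [7, -19.4, -0.8, 5, 0], [7, -19.4, -0.8, 7, 0], [7, -19.4, -0.8, 9, 0], [7, -19.4, -0.8, 10.5, 0], [7, -19.4, -0.8, 11.5, 0], [7, -19.4, -0.8, 12.2, 0], [7, -19.4, -0.8, 12.2, 0]]}}

```text
time_s: 9.9
tcp_pos: [547.3, 338.8, 135.7]
tcp_rot: [-3.141, -0.002, -2.622]
force: [-0.7, 0.4, -0.7]
gripper_width: 69.9
grasp_force: 0.0
```

Run:
```python
from h import *
st(); p=robot.observe()["tcp_pos"]; print("rack",(p[:2]-O)@X,(p[:2]-O)@Y)
c=vision.capture("side"); uv=c["mtx"]@(c["view"]@np.array([*rk(0,0,140),1]))[:3]; a,b=(uv[:2]/uv[2]).astype(int)
cv2.imwrite("pics/g.png",cv2.resize(c["img"][b-50:b+40,a-60:a+60],None,fx=6,fy=6,interpolation=2)[:,:,::-1])
```

```text
9.9 [547.3 338.8 135.7] [-1.800e+02 -1.000e-01 -1.503e+02] F [-0.7  0.4 -0.7] w 69.9 g 0.0 J [-0.61  0.55  0.01  1.64 -0.01  0.95  1.5 ]
rack 6.590028609555541 -8.298906939079796
```

View pics/g.png

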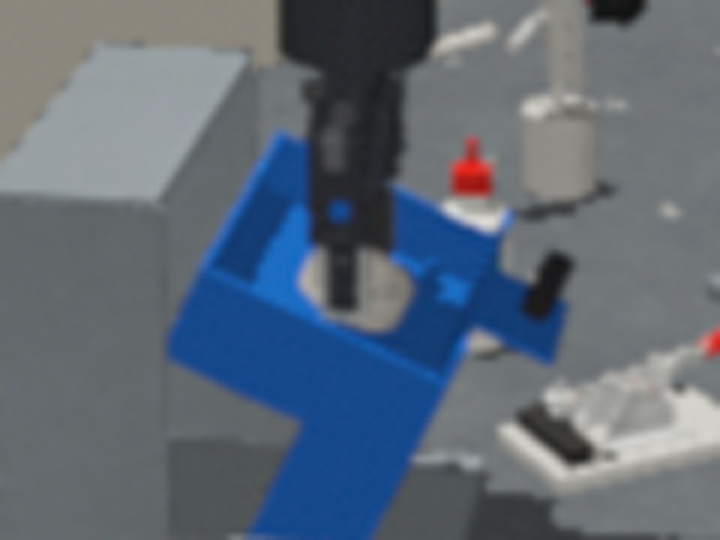

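The fingers straddle the ring: the near finger is at (343,278) and the ring spans columns 303–412. I close and lift.

>>> {"method": "apply_moves", "body": {"motion": [[4.5, 0, 0, 0, 0], [4.5, 0, 0, 0, 0], [4.5, 0, 0, 0, 0], [4.5, 0, 0, 0, 0], [4.5, 0, 0, 0, 0], [4.5, 0, 0, 0, 0]]}}

```text
time_s: 10.45
tcp_pos: [548.3, 339.4, 138.8]
tcp_rot: [3.142, 0.002, -2.622]
force: [0.3, -0.4, 6.5]
gripper_width: 49.3
grasp_force: 62.0
```

>>> {"method": "apply_moves", "body": {"motion": [[4.5, 0, 0, -1, 0], [4.5, 0, 0, -3, 0], [4.5, 0, 0, -6, 0], [4.5, 0, 0, -9, 0], [4.5, 0, 0, -11, 0], [4.5, 0, 0, -11, 0]]}}

```text
time_s: 10.95
tcp_pos: [549.0, 339.9, 253.3]
tcp_rot: [3.141, 0.007, -2.622]
force: [0.9, -0.2, -1.1]
gripper_width: 49.2
grasp_force: 62.3
```

Run:
```python
from h import *
st()
th=np.radians(7.5); A=np.array([527.5,-137.2]); p=A-47*np.array([np.cos(th),np.sin(th)]); print(p,to([*p,160]))
c=vision.capture("side"); p=robot.observe()["tcp_pos"]; uv=c["mtx"]@(c["view"]@np.array([*p,1]))[:3]; a,b=(uv[:2]/uv[2]).astype(int)
cv2.imwrite("pics/l.png",cv2.resize(c["img"][b-40:b+40,a-50:a+50],None,fx=6,fy=6,interpolation=2)[:,:,::-1])
```

```text
10.95 [549.  339.9 253.3] [ 180.     0.4 -150.3] F [ 0.9 -0.2 -1.1] w 49.2 g 62.3 J [-0.62  0.43  0.02  1.54 -0.01  1.16  1.49]
[ 480.90209152 -143.33473103] [ 29.89 -38.58   9.33   0.  ]
```

View pics/l.png

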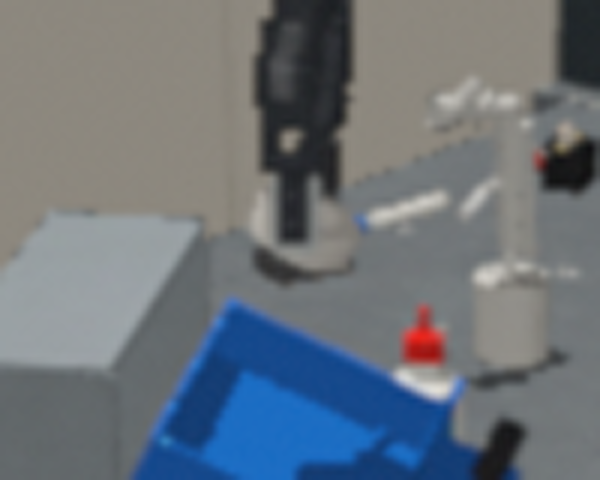

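The ring is held at (305,228), still tilted. I carry it over the table.

>>> {"method": "apply_moves", "body": {"motion": [[4.5, 2.5, -3.2, 0, 2], [4.5, 5, -6.4, 0, 4], [4.5, 7.5, -9.6, 0, 6], [4.5, 10, -12.8, 0, 8], [4.5, 12.5, -16, 0, 10], [4.5, 15, -19.2, 0, 12], [4.5, 17.5, -22.5, 1, 14], [4.5, 20, -25.8, 2, 16], [4.5, 22.5, -29, 3, 18], [4.5, 25, -32.2, 5, 20], [4.5, 27.5, -35.4, 7, 22.2], [4.5, 29, -37.5, 9, 22.2], [4.5, 29.9, -38.6, 10, 22.2], [4.5, 29.9, -38.6, 11, 22.2], [4.5, 29.9, -38.6, 12, 22.2], [4.5, 29.9, -38.6, 13, 22.2], [4.5, 29.9, -38.6, 13, 22.2], [4.5, 29.9, -38.6, 13, 22.2]]}}

```text
time_s: 12.5
tcp_pos: [479.5, -143.5, 117.1]
tcp_rot: [3.141, -0.001, -3.008]
force: [-0.6, -0.4, -0.5]
gripper_width: 49.2
grasp_force: 62.5
```

```bash
cat > r.py <<'E'
from m import *
st(); s=robot.observe(); p=s["tcp_pos"]; w=s["tcp_rot"][2]
tx=np.array([np.cos(w),np.sin(w)]);ty=np.array([np.sin(w),-np.cos(w)])
for n in("top","side"):
    c=vision.capture(n); P,(u,v)=pts(c); hsv=cv2.cvtColor(c["img"],cv2.COLOR_RGB2HSV)[v,u].astype(int)
    q=P-p; a=q[:,:2]@tx;b=q[:,:2]@ty
    m=(abs(a)<36)&(abs(b)<36)&(q[:,2]>-20)&(q[:,2]<28)&(hsv[:,2]>75)&(hsv[:,1]<60)
    Q=np.stack([a,b,q[:,2]],1)[m]
    if len(Q)>5:print(n,len(Q),np.round(np.percentile(Q,[2,50,98],axis=0),1).tolist())
    uv=c["mtx"]@(c["view"]@np.array([*p,1]))[:3]; i,j=(uv[:2]/uv[2]).astype(int)
    cv2.imwrite(f"pics/r{n}.png",cv2.resize(c["img"][j-40:j+40,i-50:i+50],None,fx=4,fy=4,interpolation=2)[:,:,::-1])
cv2.imwrite("pics/r%d.png"%int(s["time_s"]*10),np.hstack([cv2.imread("pics/rtop.png"),cv2.imread("pics/rside.png")]))
E
python3 r.py; ls pics; python3 -c "
from h import *
print(to([480.9,-143.3,60],187.5))"
```

```text
12.5 [ 479.5 -143.5  117.1] [ 180.    -0.  -172.4] F [-0.6 -0.4 -0.5] w 49.2 g 62.5 J [-0.02  0.36  0.29  2.03 -0.15  0.78  2.07]
side 108 [[-20.9, -34.4, -7.0], [8.7, 11.7, 8.4], [24.4, 34.8, 22.9]]
b.png
bside.png
btop.png
c1.png
c2.png
g.png
l.png
r125.png
rside.png
rtop.png
side1.png
side2.png
top1.png
[-0.1   0.06  5.78  0.11]
```

>>> {"method": "apply_moves", "body": {"motion": [[4.5, -0.1, 0, 2, 0], [4.5, -0.1, 0, 3.5, 0], [4.5, -0.1, 0, 4.3, 0], [4.5, -0.1, 0, 4.6, 0], [4.5, -0.1, 0, 4.8, 0], [4.5, -0.1, 0, 5.0, 0], [4.5, -0.1, 0, 5.2, 0], [4.5, -0.1, 0, 5.2, 0]]}}

```text
time_s: 13.27
tcp_pos: [482.2, -144.4, 66.6]
tcp_rot: [-3.141, 0.003, -3.009]
force: [1.6, 1.8, 12.3]
gripper_width: 49.4
grasp_force: 63.6
```

>>> {"method": "apply_moves", "body": {"motion": [[4.5, -0.1, 0, 0.2, 0], [4.5, -0.1, 0, 0.4, 0], [4.5, -0.1, 0, 0.6, 0], [4.5, -0.1, 0, 0.6, 0]]}}

```text
time_s: 13.6
tcp_pos: [485.2, -144.4, 61.6]
tcp_rot: [-3.14, 0.007, -3.009]
force: [9.7, 2.9, 17.8]
gripper_width: 49.0
grasp_force: 64.6
```

```bash
python3 r.py
```

```text
13.6 [ 485.2 -144.4   61.6] [-179.9    0.4 -172.4] F [ 9.7  2.9 17.8] w 49.0 g 64.6 J [ 0.01  0.46  0.26  2.05 -0.19  0.65  2.1 ]
top 34 [[-35.6, 18.0, -14.9], [-22.9, 28.9, -7.6], [25.9, 34.9, 5.7]]
side 152 [[-33.2, -34.0, -12.1], [10.1, 14.6, 3.6], [33.3, 33.9, 21.6]]
```

```bash
ls pics | grep r1
```

```text
r125.png
r136.png
```

View pics/r136.png

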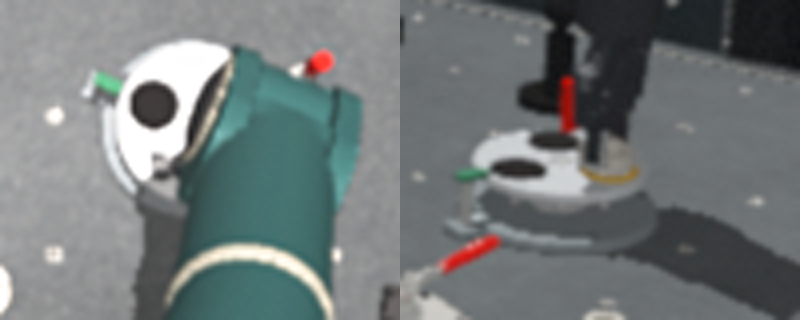

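In the side half the ring sits nearly flat on the yellow pad at (612,160). I release and back off to check the centring.

>>> {"method": "apply_moves", "body": {"motion": [[5.3, 0, 0, -0.1, 0], [5.6, 0, 0, -0.2, 0], [5.8, 0, 0, -0.2, 0], [6.5, 0, 0, -0.2, 0], [7, 0, 0, -0.2, 0], [7, 0, 0, -1, 0], [7, 0, 0, -3, 0], [7, 0, 0, -6, 0], [7, 0, 0, -9, 0], [7, 0, -3, -9, 0], [7, 0, -7, -9, 0], [7, 0, -11, -9, 0], [7, 0, -15, -9, 0], [7, 0, -18, -9, 0], [7, 0, -18, -9, 0]]}}

```text
time_s: 14.95
tcp_pos: [503.9, -329.2, 150.0]
tcp_rot: [-3.138, -0.001, -3.016]
force: [-1.7, -0.0, 0.6]
gripper_width: 70.2
grasp_force: 0.0
```

```bash
cat > q.py <<'E'
from m import *
st()
for n in("top","side"):
    c=vision.capture(n); P,(u,v)=pts(c); hsv=cv2.cvtColor(c["img"],cv2.COLOR_RGB2HSV)[v,u].astype(int);H,S,V=hsv.T
    b=lambda lo,hi:np.all((P>lo)&(P<hi),1)
    m=b([400,-240,67],[640,-40,80])&(S<60)&(V>90); Q=P[m]
    if len(Q)>20: print(n,"ring",len(Q),circ(cv2.convexHull(Q[:,:2].astype(np.float32))[:,0]),np.round(np.percentile(Q[:,2],[5,50,95]),1),"slope",np.round(np.linalg.lstsq(np.c_[Q[:,:2],np.ones(len(Q))],Q[:,2],rcond=None)[0][:2],2))
    m=b([430,-240,50],[630,-40,62]); Q=P[m]; print("disc",circ(cv2.convexHull(Q[:,:2].astype(np.float32))[:,0]))
    y=m&(H>20)&(H<35)&(S>130); print("yellow",y.sum(),np.round(P[y].mean(0),1),np.round(P[y].min(0)),np.round(P[y].max(0)))
    d=m&(V<60); k=P[d][:,:2].astype(np.float32)
    if len(k)>10:
        _,lab,cc=cv2.kmeans(k,2,None,(3,50,.1),5,0); print("dark pads",d.sum(),np.round(cc,1).tolist(),np.degrees(np.arctan2(cc[:,1]+137.2,cc[:,0]-527.5)))
    k=b([380,-330,25],[680,0,100])&((H<6)|(H>174))&(S>150)&(V>80)
    if k.any(): print("red",k.sum(),np.round(P[k].mean(0),1))
    uv=c["mtx"]@(c["view"]@np.array([520,-140,60,1]))[:3]; i,j=(uv[:2]/uv[2]).astype(int)
    cv2.imwrite(f"pics/q{n}.png",cv2.resize(c["img"][j-40:j+40,i-50:i+50],None,fx=4,fy=4,interpolation=2)[:,:,::-1])
cv2.imwrite("pics/q.png",np.hstack([cv2.imread("pics/qtop.png"),cv2.imread("pics/qside.png")]))
E
python3 q.py
```

```text
14.95 [ 503.9 -329.2  150. ] [-179.8   -0.  -172.8] F [-1.7 -0.   0.6] w 70.2 g 0.0 J [ 0.26  0.48  0.35  1.76 -0.2   0.93  2.39]
top ring 90 [ 485.9 -143.3   25. ] [69.4 73.8 78.3] slope [-0.04 -0.01]
disc [ 527.5 -138.1   79.2]
yellow 27 [ 485.8 -145.2   55.9] [ 464. -155.   51.] [ 496. -126.   60.]
dark pads 25 [[538.9000244140625, -83.19999694824219], [552.0999755859375, -173.0]] [ 78.10172  -55.464153]
red 24 [ 585.4 -257.2   79. ]
side ring 75 [ 485.  -139.8   27.1] [67.7 73.3 76.9] slope [-0.01 -0.01]
disc [ 527.7 -133.6   82.5]
yellow 3 [ 457.2 -141.6   58.1] [ 455. -151.   56.] [ 459. -130.   60.]
dark pads 58 [[555.4000244140625, -175.5], [543.2000122070312, -92.9000015258789]] [-53.96924  70.51424]
red 55 [ 584.7 -255.7   65.4]
```

View pics/q.png

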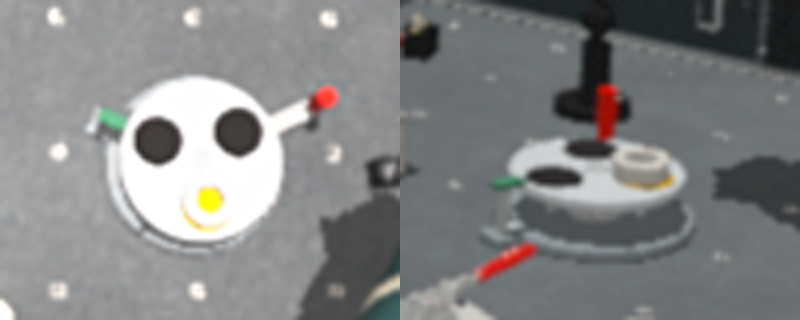

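The ring is flat but about 5 mm inward of the pad centre, with yellow showing outside it at (195,225). I regrip it, lift slightly and shift it.

```bash
python3 -c "
from h import *
for p in ([485.5,-143.4,150],[485.5,-143.4,60],[480.3,-143.5,62],[480.3,-143.5,59]): print(to(p,187.5))"
```

```text
[-0.44 18.13 -0.06 -0.07]
[-0.44 18.13  8.94 -0.07]
[ 0.07 18.19  8.74 -0.07]
[ 0.07 18.19  9.04 -0.07]
```

>>> {"method": "apply_moves", "body": {"motion": [[7, -0.4, 4, 0, 0], [7, -0.4, 8, 0, 0], [7, -0.4, 12, 0, 0], [7, -0.4, 16, 0, 0], [7, -0.4, 18.1, 0, 0], [7, -0.4, 18.1, 2, 0], [7, -0.4, 18.1, 5, 0], [7, -0.4, 18.1, 7.5, 0], [7, -0.4, 18.1, 8.9, 0], [7, -0.4, 18.1, 8.9, 0], [7, -0.4, 18.1, 8.9, 0], [4.5, -0.4, 18.1, 8.9, 0], [4.5, -0.4, 18.1, 8.9, 0], [4.5, -0.4, 18.1, 8.9, 0], [4.5, -0.4, 18.1, 8.9, 0], [4.5, -0.4, 18.1, 8.9, 0], [4.5, -0.4, 18.1, 8.9, 0]]}}

```text
time_s: 16.47
tcp_pos: [486.0, -142.6, 62.2]
tcp_rot: [-3.141, 0.002, -3.01]
force: [-6.5, 2.9, 19.0]
gripper_width: 49.1
grasp_force: 65.7
```

```bash
python3 -c "
from h import *
st()
for p in ([480.3,-143.5,63],[480.3,-143.5,60]): print(to(p,187.5))"
```

```text
16.4667 [ 486.  -142.6   62.2] [-1.800e+02  1.000e-01 -1.724e+02] F [-6.5  2.9 19. ] w 49.1 g 65.7 J [-0.    0.46  0.28  2.04 -0.2   0.66  2.11]
[ 0.58 -0.01 -0.08  0.07]
[ 0.58 -0.01  0.22  0.07]
```

>>> {"method": "apply_moves", "body": {"motion": [[4.5, 0, 0, -0.4, 0], [4.5, 0, 0, -0.6, 0], [4.5, 0, 0, -0.6, 0], [4.5, 0.3, 0, -0.6, 0], [4.5, 0.6, 0, -0.6, 0], [4.5, 0.6, 0, -0.6, 0], [4.5, 0.6, 0, -0.6, 0]]}}

```text
time_s: 17.05
tcp_pos: [479.0, -143.6, 66.2]
tcp_rot: [3.142, -0.0, -3.01]
force: [-0.2, -0.3, -1.2]
gripper_width: 48.6
grasp_force: 67.5
```

>>> {"method": "apply_moves", "body": {"motion": [[4.5, -0.1, 0, 0.1, 0], [4.5, -0.1, 0, 0.25, 0], [4.5, -0.1, 0, 0.4, 0], [4.5, -0.1, 0, 0.4, 0], [5.2, -0.1, 0, 0.4, 0], [5.5, -0.1, 0, 0.4, 0], [6, -0.1, 0, 0.4, 0], [7, -0.1, 0, 0.4, 0], [7, -0.1, 0, 0.4, 0], [7, -0.1, 0, 0, 0], [7, -0.1, 0, -3, 0], [7, -0.1, 0, -6, 0], [7, -0.1, -3, -9, 0], [7, -0.1, -7, -9, 0], [7, -0.1, -11, -9, 0], [7, -0.1, -15, -9, 0], [7, -0.1, -18, -9, 0], [7, -0.1, -18, -9, 0]]}}

```text
time_s: 18.55
tcp_pos: [502.9, -328.2, 156.8]
tcp_rot: [-3.138, -0.0, -3.016]
force: [-0.6, -0.4, 1.5]
gripper_width: 70.1
grasp_force: 0.0
```

```bash
python3 q.py; python3 -c "
from h import *
A=np.array([527.5,-137.2])
for th in (-62.5,-63.5,-109,-112): 
  t=np.radians(th); print(A+135*np.array([np.cos(t),np.sin(t)]),to([*(A+135*np.array([np.cos(t),np.sin(t)])),150],118))"
```

```text
18.55 [ 502.9 -328.2  156.8] [-179.8   -0.  -172.8] F [-0.6 -0.4  1.5] w 70.1 g 0.0 J [ 0.25  0.47  0.37  1.76 -0.2   0.95  2.39]
top ring 88 [ 479.4 -143.3   24.9] [69.4 73.2 79. ] slope [-0.   -0.03]
disc [ 527.6 -137.7   79.2]
yellow 25 [ 480.8 -145.1   55.6] [ 472. -154.   50.] [ 492. -134.   62.]
dark pads 32 [[540.7000122070312, -89.5999984741211], [554.0999755859375, -174.10000610351562]] [ 74.4585   -54.191864]
red 24 [ 585.4 -257.3   78.7]
side ring 85 [ 477.1 -139.4   26. ] [67.5 72.9 77.4] slope [0.01 0.01]
disc [ 527.5 -132.9   82.2]
[ 589.83606279 -256.94646248] [-9.42  5.42  0.62 69.43]
[ 587.73670477 -258.01613882] [-9.19  5.34  0.62 69.43]
[ 483.54829915 -264.84500771] [ 1.23  6.01  0.62 69.43]
[ 476.92810989 -262.36982037] [ 1.85  6.35  0.62 69.43]q.py:9: RuntimeWarning: Mean of empty slice.
  y=m&(H>20)&(H<35)&(S>130); print("yellow",y.sum(),np.round(P[y].mean(0),1),np.round(P[y].min(0)),np.round(P[y].max(0)))
  ret = um.true_divide(
Traceback (most recent call last):
  File "q.py", line 9, in <module>
    y=m&(H>20)&(H<35)&(S>130); print("yellow",y.sum(),np.round(P[y].mean(0),1),np.round(P[y].min(0)),np.round(P[y].max(0)))
                                                                                        ~~~~~~~~^^^
ValueError: zero-size array to reduction operation minimum which has no identity
```

Measured, the ring centre is (479.4, -143.3) against the pad centre at about (480.3, -143.5), so it is centred and flat. The picture shown is the stale one from before the shift. Next is the lever: I straddle the knob.

>>> {"method": "apply_moves", "body": {"motion": [[3.6, -1, 0.6, 0, 7], [3.6, -2, 1.2, 0, 14], [3.6, -3, 1.8, 0, 21], [3.6, -4, 2.4, 0, 28], [3.6, -5, 3, 0, 35], [3.6, -6, 3.6, 0, 42], [3.6, -7, 4.2, 0, 49], [3.6, -8, 4.8, 0, 56], [3.6, -9, 5.2, 0, 63], [3.6, -9.3, 5.4, 0, 69.4], [3.6, -9.3, 5.4, 0, 69.4], [3.6, -9.3, 5.4, 2, 69.4], [3.6, -9.3, 5.4, 4, 69.4]]}}

```text
time_s: 19.73
tcp_pos: [589.5, -255.3, 116.8]
tcp_rot: [3.14, 0.001, 2.068]
force: [0.4, 0.1, -1.2]
gripper_width: 36.1
grasp_force: 0.0
```

Run:
```python
from h import *
st(); print("to knob",to([588.5,-257.8,46],118))
c=vision.capture("side"); P,(u,v)=pts(c); H,S,V=cv2.cvtColor(c["img"],cv2.COLOR_RGB2HSV)[v,u].astype(int).T
b=np.all((P>[380,-330,25])&(P<[680,0,100]),1)&((H<6)|(H>174))&(S>150)&(V>80); print("red",b.sum(),P[b].mean(0))
# camera centre, to correct surface to axis
for n in("side","top"):
  C=np.linalg.inv(vision.capture(n)["view"])[:3,3]; print(n,C)
```

```text
19.7333 [ 589.5 -255.3  116.8] [1.799e+02 1.000e-01 1.185e+02] F [ 0.4  0.1 -1.2] w 36.1 g 0.0 J [-0.06  0.64  0.59  1.68 -0.42  0.95  1.19]
to knob [-0.17 -0.2   7.08  0.46]
red 54 [ 584.49436233 -255.54620503   64.8223583 ]
side [-316.42616858 1392.25923825  725.75779041]
top [ 349.22106212  122.39598718 1595.49853928]
```

>>> {"method": "apply_moves", "body": {"motion": [[3.6, -0.2, -0.2, 2, 0], [3.6, -0.2, -0.2, 4, 0], [3.6, -0.2, -0.2, 5.5, 0], [3.6, -0.2, -0.2, 6.5, 0], [3.6, -0.2, -0.2, 7.1, 0], [3.6, -0.2, -0.2, 7.1, 0], [3.6, -0.2, -0.2, 7.1, 0]]}}

```text
time_s: 20.47
tcp_pos: [588.5, -259.0, 45.9]
tcp_rot: [3.141, 0.0, 2.062]
force: [0.3, 0.0, 0.9]
gripper_width: 36.0
grasp_force: 0.0
```

Run:
```python
from h import *
st(); s=robot.observe(); A=np.array([527.5,-137.4]); p=s["tcp_pos"]; d=p[:2]-A; th0=np.degrees(np.arctan2(d[1],d[0])); print(th0,np.hypot(*d))
for k in list(range(3,54,3))+[52]:
    t=np.radians(th0-k); q=A+135*np.array([np.cos(t),np.sin(t)]); print(k,to([*q,p[2]])[:2])
```

```text
20.4667 [ 588.5 -259.    45.9] [180.    0.  118.2] F [0.3 0.  0.9] w 36.0 g 0.0 J [-0.01  0.73  0.54  1.7  -0.48  0.84  1.23]
-63.35823094938816 136.08087768435453
3 [ 0.15 -0.7 ]
6 [ 0.22 -1.41]
9 [ 0.33 -2.1 ]
12 [ 0.48 -2.8 ]
15 [ 0.66 -3.48]
18 [ 0.88 -4.15]
21 [ 1.13 -4.81]
24 [ 1.42 -5.46]
27 [ 1.74 -6.08]
30 [ 2.1 -6.7]
33 [ 2.48 -7.29]
36 [ 2.9  -7.86]
39 [ 3.34 -8.41]
42 [ 3.81 -8.93]
45 [ 4.31 -9.43]
48 [ 4.84 -9.91]
51 [  5.39 -10.35]
52 [  5.58 -10.49]
```

>>> {"method": "apply_moves", "body": {"motion": [[3.6, 0.15, -0.7, 0, 3], [3.6, 0.2, -1.4, 0, 6], [3.6, 0.3, -2.1, 0, 9], [3.6, 0.5, -2.8, 0, 12], [3.6, 0.65, -3.5, 0, 15], [3.6, 0.9, -4.15, 0, 18], [3.6, 1.15, -4.8, 0, 21], [3.6, 1.4, -5.45, 0, 24], [3.6, 1.75, -6.1, 0, 27], [3.6, 2.1, -6.7, 0, 30], [3.6, 2.5, -7.3, 0, 33], [3.6, 2.9, -7.85, 0, 36], [3.6, 3.35, -8.4, 0, 39], [3.6, 3.8, -8.9, 0, 42], [3.6, 4.3, -9.4, 0, 45], [3.6, 4.6, -9.65, 0, 46.5], [3.6, 4.85, -9.9, 0, 48], [3.6, 4.85, -9.9, 0, 48], [3.6, 4.85, -9.9, 0, 48]]}}

```text
time_s: 22.05
tcp_pos: [478.7, -262.8, 45.8]
tcp_rot: [3.141, -0.0, 1.226]
force: [1.9, -1.7, 2.6]
gripper_width: 35.8
grasp_force: 1.3
```

```bash
cat > s.py <<'E'
from m import *
st(); A=np.array([527.5,-137.4]); p=robot.observe()["tcp_pos"][:2]-A; print("tcp ang",np.degrees(np.arctan2(p[1],p[0])),np.hypot(*p))
for n in("top","side"):
    c=vision.capture(n); P,(u,v)=pts(c); H,S,V=cv2.cvtColor(c["img"],cv2.COLOR_RGB2HSV)[v,u].astype(int).T
    b=lambda lo,hi:np.all((P>lo)&(P<hi),1)
    k=b([380,-330,30],[680,-50,100])&((H<6)|(H>174))&(S>150)&(V>80)
    if k.any(): q=P[k].mean(0); print(n,"red",k.sum(),np.round(q,1),"ang",np.degrees(np.arctan2(q[1]-A[1],q[0]-A[0])))
    m=b([430,-240,67],[630,-40,80])&(S<60)&(V>90); Q=P[m]
    if len(Q)>20: r=circ(cv2.convexHull(Q[:,:2].astype(np.float32))[:,0]); print(n,"ring",len(Q),r,"ang",np.degrees(np.arctan2(r[1]-A[1],r[0]-A[0])))
E
python3 s.py
```

```text
22.05 [ 478.7 -262.8   45.8] [179.9  -0.   70.2] F [ 1.9 -1.7  2.6] w 35.8 g 1.3 J [-0.13  0.67  0.75  1.96 -0.65  0.77  0.66]
tcp ang -111.27627768626967 134.58226309936714
top ring 86 [ 487.7 -111.7   25.3] ang 147.1485110501513
side red 58 [ 484.8 -263.9   64.4] ang -108.6437947589779
side ring 84 [ 484.9 -109.5   25.7] ang 146.77802483328855
```

>>> {"method": "apply_moves", "body": {"motion": [[3.6, 0, -0.25, 0, 1], [3.6, 0, -0.5, 0, 2], [3.6, 0, -0.5, 0, 2]]}}

```text
time_s: 22.4
tcp_pos: [473.7, -260.9, 45.4]
tcp_rot: [3.141, -0.0, 1.188]
force: [7.7, -2.8, -1.1]
gripper_width: 36.1
grasp_force: 3.5
```

```bash
python3 s.py
python3 - <<'E'
from h import *
s=robot.observe(); A=np.array([527.5,-137.4]); p=s["tcp_pos"]; d=p[:2]-A; th0=np.degrees(np.arctan2(d[1],d[0]))
for a in list(range(-110,-60,3))+[-63.4,-61.5]:
    t=np.radians(a); q=A+135*np.array([np.cos(t),np.sin(t)]); print(a,to([*q,p[2]],a+181.4))
E
```

```text
22.4 [ 473.7 -260.9   45.4] [179.9  -0.   68. ] F [ 7.7 -2.8 -1.1] w 36.1 g 3.5 J [-0.14  0.66  0.76  1.98 -0.66  0.77  0.63]
tcp ang -113.54363542631643 134.69557808579492
top ring 90 [ 488.5 -110.6   25.3] ang 145.50394888403557
side red 55 [ 479.5 -261.2   65.7] ang -111.1974487974944
side ring 80 [ 486.9 -111.4   27.2] ang 147.36474133746663
-110 [-0.02  0.82 -0.   -3.29]
-107 [ 0.02  1.53 -0.   -6.29]
-104 [ 0.1   2.23 -0.   -9.29]
-101 [  0.21   2.93  -0.   -12.29]
-98 [  0.36   3.62  -0.   -15.29]
-95 [  0.55   4.3   -0.   -18.29]
-92 [  0.77   4.97  -0.   -21.29]
-89 [  1.03   5.63  -0.   -24.29]
-86 [  1.32   6.27  -0.   -27.29]
-83 [  1.65   6.9   -0.   -30.29]
-80 [  2.01   7.51  -0.   -33.29]
-77 [  2.39   8.1   -0.   -36.29]
-74 [  2.81   8.67  -0.   -39.29]
-71 [  3.26   9.22  -0.   -42.29]
-68 [  3.74   9.74  -0.   -45.29]
-65 [  4.24  10.23  -0.   -48.29]
-62 [  4.77  10.7   -0.   -51.29]
-63.4 [  4.52  10.49  -0.   -49.89]
-61.5 [  4.86  10.78  -0.   -51.79]
```

>>> {"method": "apply_moves", "body": {"motion": [[3.6, 0, -0.3, 0, 0], [3.6, 0, -0.3, 0, 0]]}}

```text
time_s: 22.67
tcp_pos: [472.1, -260.4, 45.6]
tcp_rot: [3.138, 0.001, 1.189]
force: [16.8, -8.8, -11.4]
gripper_width: 36.3
grasp_force: 9.5
```

```bash
python3 s.py
```

```text
22.6667 [ 472.1 -260.4   45.6] [1.798e+02 1.000e-01 6.810e+01] F [ 16.8  -8.8 -11.4] w 36.3 g 9.5 J [-0.14  0.66  0.76  1.98 -0.66  0.76  0.63]
tcp ang -114.2274949580998 134.90289329756234
top ring 92 [ 488.6 -110.1   25.4] ang 144.93884167664802
side red 58 [ 478.2 -261.    65.3] ang -111.72494894243154
side ring 86 [ 487.  -109.4   27.1] ang 145.3416452944789
```

>>> {"method": "apply_moves", "body": {"motion": [[3.6, 0, 1, 0, -3], [3.6, 0, 1.8, 0, -6], [3.6, 0.1, 2.5, 0, -9], [3.6, 0.2, 3.2, 0, -12], [3.6, 0.35, 3.9, 0, -15], [3.6, 0.55, 4.55, 0, -18], [3.6, 0.8, 5.2, 0, -21], [3.6, 1.05, 5.9, 0, -24], [3.6, 1.3, 6.5, 0, -27], [3.6, 1.65, 7.15, 0, -30], [3.6, 2, 7.75, 0, -33], [3.6, 2.4, 8.35, 0, -36], [3.6, 2.8, 8.9, 0, -39], [3.6, 3.25, 9.45, 0, -42], [3.6, 3.75, 10, 0, -45], [3.6, 4.25, 10.45, 0, -48], [3.6, 4.7, 10.9, 0, -51], [3.6, 4.7, 10.9, 0, -51], [3.6, 4.7, 10.9, 0, -51], [3.6, 4.7, 10.9, 0, -51]]}}

```text
time_s: 24.43
tcp_pos: [588.4, -257.1, 45.0]
tcp_rot: [-3.141, -0.001, 2.077]
force: [-0.8, -0.1, 1.5]
gripper_width: 36.0
grasp_force: 0.0
```

```bash
python3 s.py
cat > f.py <<'E'
from h import *
s=robot.observe(); A=np.array([527.5,-137.4]); p=s["tcp_pos"]
print([ [a,*to([*(A+135*np.array([np.cos(np.radians(a)),np.sin(np.radians(a))])),45.7],a+181.4).tolist()] for a in list(range(-65,-114,-3))+[-114.5]])
E
python3 f.py
```

```text
24.4333 [ 588.4 -257.1   45. ] [-179.9   -0.   119. ] F [-0.8 -0.1  1.5] w 36.0 g 0.0 J [-0.01  0.73  0.53  1.71 -0.48  0.84  1.24]
tcp ang -63.03453430029007 134.296487698381
top ring 68 [ 487.9 -112.3   25. ] ang 147.6319081335572
side red 54 [ 584.8 -256.    64.9] ang -64.19936956187732
side ring 83 [ 546.2 -158.5   92.6] ang -48.45084319375108
[[-65, -0.03, -0.49, -0.05, 2.64], [-68, 0.04, -1.19, -0.05, 5.64], [-71, 0.14, -1.89, -0.05, 8.64], [-74, 0.29, -2.58, -0.05, 11.64], [-77, 0.46, -3.26, -0.05, 14.64], [-80, 0.68, -3.94, -0.05, 17.64], [-83, 0.92, -4.6, -0.05, 20.64], [-86, 1.21, -5.25, -0.05, 23.64], [-89, 1.52, -5.88, -0.05, 26.64], [-92, 1.87, -6.5, -0.05, 29.64], [-95, 2.25, -7.09, -0.05, 32.64], [-98, 2.66, -7.67, -0.05, 35.64], [-101, 3.1, -8.22, -0.05, 38.64], [-104, 3.57, -8.75, -0.05, 41.64], [-107, 4.07, -9.25, -0.05, 44.64], [-110, 4.59, -9.73, -0.05, 47.64], [-113, 5.13, -10.18, -0.05, 50.64], [-114.5, 5.42, -10.39, -0.05, 52.14]]
```

Stroke 1 advanced the ring by 40° (187° to 147°), and the knob is back at rest. Stroke 2 follows.

>>> {"method": "apply_moves", "body": {"motion": [[3.6, 0, -0.5, 0, 2.6], [3.6, 0.05, -1.2, 0, 5.6], [3.6, 0.15, -1.9, 0, 8.6], [3.6, 0.3, -2.6, 0, 11.6], [3.6, 0.45, -3.25, 0, 14.6], [3.6, 0.7, -3.95, 0, 17.6], [3.6, 0.9, -4.6, 0, 20.6], [3.6, 1.2, -5.25, 0, 23.6], [3.6, 1.5, -5.9, 0, 26.6], [3.6, 1.85, -6.5, 0, 29.6], [3.6, 2.25, -7.1, 0, 32.6], [3.6, 2.65, -7.65, 0, 35.6], [3.6, 3.1, -8.2, 0, 38.6], [3.6, 3.55, -8.75, 0, 41.6], [3.6, 4.05, -9.25, 0, 44.6], [3.6, 4.6, -9.75, 0, 47.6], [3.6, 5.1, -10.2, 0, 50.6], [3.6, 5.4, -10.4, 0, 52], [3.6, 5.55, -10.5, 0, 52], [3.6, 5.55, -10.5, 0, 52]]}}

```text
time_s: 26.2
tcp_pos: [472.3, -260.5, 45.8]
tcp_rot: [3.137, 0.001, 1.172]
force: [16.0, -9.2, -14.0]
gripper_width: 36.0
grasp_force: 9.1
```

```bash
python3 s.py
```

```text
26.2 [ 472.3 -260.5   45.8] [1.797e+02 1.000e-01 6.710e+01] F [ 16.   -9.2 -14. ] w 36.0 g 9.1 J [-0.15  0.66  0.77  1.98 -0.66  0.76  0.62]
tcp ang -114.16065437668016 134.9136301519506
top ring 82 [515.8 -92.2  24.6] ang 104.51245716274174
side red 57 [ 478.  -259.8   66.2] ang -112.0339025086848
side ring 86 [ 485.3 -156.6   87.2] ang -155.53558974758107
```

>>> {"method": "apply_moves", "body": {"motion": [[3.6, 0, 1, 0, -3], [3.6, 0, 1.8, 0, -6], [3.6, 0.1, 2.5, 0, -9], [3.6, 0.2, 3.2, 0, -12], [3.6, 0.3, 3.9, 0, -15], [3.6, 0.5, 4.55, 0, -18], [3.6, 0.7, 5.2, 0, -21], [3.6, 0.95, 5.9, 0, -24], [3.6, 1.2, 6.5, 0, -27], [3.6, 1.55, 7.15, 0, -30], [3.6, 1.9, 7.8, 0, -33], [3.6, 2.25, 8.4, 0, -36], [3.6, 2.65, 8.95, 0, -39], [3.6, 3.1, 9.5, 0, -42], [3.6, 3.55, 10.05, 0, -45], [3.6, 4.05, 10.55, 0, -48], [3.6, 4.5, 11, 0, -51], [3.6, 4.5, 11, 0, -52], [3.6, 4.5, 11, 0, -52], [3.6, 4.5, 11, 0, -52]]}}

```text
time_s: 27.97
tcp_pos: [588.8, -261.2, 45.3]
tcp_rot: [-3.141, -0.0, 2.077]
force: [-1.0, -0.5, -0.2]
gripper_width: 35.6
grasp_force: 0.0
```

```bash
python3 s.py; python3 f.py
```

```text
27.9667 [ 588.8 -261.2   45.3] [-180.   -0.  119.] F [-1.  -0.5 -0.2] w 35.6 g 0.0 J [-0.01  0.73  0.53  1.7  -0.47  0.84  1.24]
tcp ang -63.6759968449072 138.13872362185742
top ring 88 [513.4 -92.5  25.4] ang 107.43391475746779
side red 51 [ 584.5 -255.4   66.4] ang -64.21444105662991
side ring 86 [512.7 -91.1  26.4] ang 107.72670915852001
[[-65, 0.33, -0.31, -0.04, 2.63], [-68, 0.4, -1.01, -0.04, 5.63], [-71, 0.51, -1.71, -0.04, 8.63], [-74, 0.65, -2.4, -0.04, 11.63], [-77, 0.82, -3.09, -0.04, 14.63], [-80, 1.04, -3.76, -0.04, 17.63], [-83, 1.28, -4.42, -0.04, 20.63], [-86, 1.57, -5.07, -0.04, 23.63], [-89, 1.88, -5.7, -0.04, 26.63], [-92, 2.23, -6.32, -0.04, 29.63], [-95, 2.61, -6.91, -0.04, 32.63], [-98, 3.02, -7.49, -0.04, 35.63], [-101, 3.46, -8.04, -0.04, 38.63], [-104, 3.93, -8.57, -0.04, 41.63], [-107, 4.43, -9.07, -0.04, 44.63], [-110, 4.95, -9.55, -0.04, 47.63], [-113, 5.49, -10.0, -0.04, 50.63], [-114.5, 5.77, -10.21, -0.04, 52.13]]
```

The ring is at 107° (another 40°) and the knob is at rest (-64.2°). Stroke 3 follows.

>>> {"method": "apply_moves", "body": {"motion": [[3.6, 0.3, -0.3, 0, 2.6], [3.6, 0.4, -1, 0, 5.6], [3.6, 0.5, -1.7, 0, 8.6], [3.6, 0.65, -2.4, 0, 11.6], [3.6, 0.8, -3.1, 0, 14.6], [3.6, 1.05, -3.75, 0, 17.6], [3.6, 1.3, -4.4, 0, 20.6], [3.6, 1.55, -5.05, 0, 23.6], [3.6, 1.9, -5.7, 0, 26.6], [3.6, 2.25, -6.3, 0, 29.6], [3.6, 2.6, -6.9, 0, 32.6], [3.6, 3, -7.5, 0, 35.6], [3.6, 3.45, -8.05, 0, 38.6], [3.6, 3.95, -8.55, 0, 41.6], [3.6, 4.45, -9.05, 0, 44.6], [3.6, 4.95, -9.55, 0, 47.6], [3.6, 5.5, -10, 0, 50.6], [3.6, 5.8, -10.2, 0, 52], [3.6, 5.95, -10.3, 0, 52], [3.6, 5.95, -10.3, 0, 52]]}}

```text
time_s: 29.73
tcp_pos: [472.3, -260.1, 45.9]
tcp_rot: [3.137, 0.002, 1.171]
force: [16.6, -11.4, -15.6]
gripper_width: 36.3
grasp_force: 9.5
```

```bash
python3 s.py
```

```text
29.7333 [ 472.3 -260.1   45.9] [1.797e+02 1.000e-01 6.710e+01] F [ 16.6 -11.4 -15.6] w 36.3 g 9.5 J [-0.15  0.66  0.77  1.98 -0.66  0.76  0.62]
tcp ang -114.20457964225889 134.57247625049507
top ring 89 [548.4 -96.   25.2] ang 63.213944019238234
side red 57 [ 478.5 -261.5   65.8] ang -111.5295895986984
side ring 79 [ 483.1 -141.6   99.4] ang -174.5962086397503
```

>>> {"method": "apply_moves", "body": {"motion": [[3.6, 0, 1, 0, -3], [3.6, 0, 1.8, 0, -6], [3.6, 0.1, 2.5, 0, -9], [3.6, 0.2, 3.2, 0, -12], [3.6, 0.35, 3.9, 0, -15], [3.6, 0.55, 4.55, 0, -18], [3.6, 0.75, 5.2, 0, -21], [3.6, 1.0, 5.9, 0, -24], [3.6, 1.3, 6.5, 0, -27], [3.6, 1.6, 7.15, 0, -30], [3.6, 2, 7.8, 0, -33], [3.6, 2.35, 8.4, 0, -36], [3.6, 2.75, 8.95, 0, -39], [3.6, 3.2, 9.5, 0, -42], [3.6, 3.7, 10.05, 0, -45], [3.6, 4.2, 10.5, 0, -48], [3.6, 4.6, 10.95, 0, -51], [3.6, 4.6, 10.95, 0, -52], [3.6, 4.6, 10.95, 0, -52], [3.6, 4.6, 10.95, 0, -52]]}}

```text
time_s: 31.5
tcp_pos: [588.6, -259.5, 45.3]
tcp_rot: [-3.141, -0.0, 2.077]
force: [0.0, -0.2, 0.8]
gripper_width: 36.2
grasp_force: 0.0
```

```bash
python3 s.py
python3 - <<'E'
from h import *
for x,z in((-108,250),(-108,162)): print(rk(x,0,z),to(rk(x,0,z),209.7))
E
```

```text
31.5 [ 588.6 -259.5   45.3] [-180.   -0.  119.] F [ 0.  -0.2  0.8] w 36.2 g 0.0 J [-0.01  0.73  0.53  1.7  -0.47  0.84  1.24]
tcp ang -63.40548060985514 136.57383531128153
top ring 85 [544.  -93.4  25.5] ang 69.44395478041653
side red 53 [ 584.9 -256.2   65. ] ang -64.18798676670919
side ring 83 [542.3 -93.2  26.8] ang 71.48730932585457
[443.6696 289.2184 250.    ] [ 55.01  13.95 -20.47 -90.66]
[443.6696 289.2184 162.    ] [ 55.01  13.95 -11.67 -90.66]
```

The ring is at about 69° (target about 67.5°) and the knob is at rest. I lift away and check the table when clear.

>>> {"method": "apply_moves", "body": {"motion": [[3.6, 0, 0, -3, 0], [3.6, 0, 0, -7, 0], [3.6, 0, 0, -11, 0], [3.6, 0, 0, -15, 0], [0, 3, 0.8, -18.5, -6], [0, 7, 1.8, -20.5, -12], [0, 11, 2.8, -20.5, -19], [0, 15, 3.8, -20.5, -26], [0, 19, 4.8, -20.5, -33], [0, 23, 5.8, -20.5, -40], [0, 27, 6.8, -20.5, -47], [0, 31, 7.8, -20.5, -54], [0, 35, 8.9, -20.5, -61], [0, 39, 9.9, -20.5, -68], [0, 43, 10.9, -20.5, -75], [0, 47, 11.9, -20.5, -82], [0, 51, 12.9, -20.5, -88], [0, 55, 13.9, -20.5, -90.7], [0, 55, 13.9, -20.5, -90.7], [0, 55, 13.9, -20.5, -90.7]]}}

```text
time_s: 33.27
tcp_pos: [441.5, 291.1, 250.0]
tcp_rot: [3.141, -0.001, -2.617]
force: [0.4, -1.5, 0.2]
gripper_width: 0.0
grasp_force: 0.0
```

```bash
python3 s.py; python3 tilt.py 2>/dev/null|grep tilt; python3 q.py 2>/dev/null | tail -12
python3 - <<'E'
from h import *
print(to(rk(-112,0,162),209.7))
for t in (.42,.36,.3,.24,.18,.12,.06,0,-.02):
    c,s=np.cos(t),np.sin(t); print(t,to(rk(-25*c-160*s-20,0,22+158*c-25*s+3)))
E
```

```text
33.2667 [441.5 291.1 250. ] [ 180.   -0. -150.] F [ 0.4 -1.5  0.2] w 0.0 g 0.0 J [-0.78  0.23  0.16  1.84 -0.04  1.08  1.49]
tcp ang 101.35444335779856 437.02509827785036
top red 24 [ 585.4 -257.3   78.6] ang -64.22758852368813
top ring 86 [544.1 -92.8  25. ] ang 69.584868858112
side red 54 [ 584.7 -255.5   65.9] ang -64.1844894312185
side ring 83 [542.6 -92.   27.1] ang 71.60292016000597
top tilt 0.415 2.54 405
33.4167 [443.1 287.8 250.3] [-180.    -0.  -150.3] F [ 1.2 -0.4 -0.1] w 0.1 g 0.0 J [-0.77  0.23  0.16  1.84 -0.04  1.08  1.49]
top ring 84 [543.9 -92.9  25. ] [68.9 73.4 78.2] slope [0.01 0.  ]
disc [ 527.7 -138.    79.3]
yellow 23 [546.2 -96.1  56.7] [ 535. -107.   52.] [556. -87.  62.]
dark pads 23 [[471.0, -142.5], [551.0, -168.1999969482422]] [-174.63506   -52.815155]
red 24 [ 585.5 -257.4   78.2]
side ring 83 [543.6 -91.9  28. ] [67.6 72.9 77.3] slope [ 0.01 -0.  ]
disc [ 527.4 -134.6   82.4]
[0.28 0.11 8.84 0.01]
0.42 [-0.11  0.11  9.13  0.  ]
0.36 [-0.94  0.11  8.63  0.  ]
0.3 [-1.8   0.11  8.18  0.  ]
0.24 [-2.69  0.11  7.78  0.  ]
0.18 [-3.59  0.11  7.44  0.  ]
0.12 [-4.52  0.11  7.15  0.  ]
0.06 [-5.46  0.11  6.91  0.  ]
0 [-6.42  0.11  6.74  0.  ]
-0.02 [-6.74  0.11  6.69  0.  ]
```

The viewed picture is again the stale one, so I rely on numbers and compare pad centroids from start to now by ray-plane intersection.

```bash
cat > pd.py <<'E'
from h import *
def pads(c):
    K,T=c["mtx"],np.linalg.inv(c["view"]); h,w=c["img"].shape[:2]; u,v=np.meshgrid(np.arange(w),np.arange(h))
    d=np.stack([(u-K[0,2])/K[0,0],(v-K[1,2])/K[1,1],np.ones_like(u)],-1)@T[:3,:3].T; C=T[:3,3]
    G=C+d*((56-C[2])/d[...,2])[...,None]; V=c["img"].max(2); r=np.hypot(G[...,0]-527.5,G[...,1]+137.5)
    m=((V<100)&(r<78)).astype(np.uint8); n,l,s,_=cv2.connectedComponentsWithStats(m)
    for i in range(1,n):
        if s[i,4]>25: q=G[l==i].mean(0); print("dark",s[i,4],np.round(q[:2],1),"ang",round(float(np.degrees(np.arctan2(q[1]+137.5,q[0]-527.5))),1),"r",round(float(np.hypot(q[0]-527.5,q[1]+137.5)),1))
pads(dict(np.load("top1.npz"))); print(); c=vision.capture("top"); pads(c); print(); pads(dict(np.load("side1.npz"))); pads(vision.capture("side"))
E
python3 pd.py
```

```text
dark 97 [ 554.  -175.4] ang -55.1 r 46.2
dark 99 [545.3 -94.5] ang 67.6 r 46.6

dark 97 [ 557.1 -173.2] ang -50.3 r 46.4
dark 97 [ 480.2 -146.5] ang -169.2 r 48.1

dark 42 [ 557.4 -181.3] ang -55.7 r 53.0
dark 149 [ 557.2 -100. ] ang 51.6 r 47.9
dark 33 [ 558.5 -183. ] ang -55.7 r 55.1
dark 43 [ 481.9 -149.6] ang -165.1 r 47.1
```

```bash
cat > ph.py <<'E'
from h import *
from scipy.optimize import least_squares
def plane(c,z):
    K,T=c["mtx"],np.linalg.inv(c["view"]); h,w=c["img"].shape[:2]; u,v=np.meshgrid(np.arange(w),np.arange(h))
    d=np.stack([(u-K[0,2])/K[0,0],(v-K[1,2])/K[1,1],np.ones_like(u)],-1)@T[:3,:3].T; C=T[:3,3]
    return (C+d*((z-C[2])/d[...,2])[...,None])[...,:2]
def model(c,guess,ringang=None):
    G=plane(c,56); V=c["img"].max(2).astype(float); S=V-c["img"].min(2)
    out=[]
    for a in guess:
        p=np.array([527.5,-137.5])+47*np.array([np.cos(np.radians(a)),np.sin(np.radians(a))])
        for _ in range(6):
            m=np.hypot(*(G-p).transpose(2,0,1))<34; w=np.clip((210-V[m])/170,0,1) if a!=187 else np.clip(S[m]/180,0,1)
            p=(G[m]*w[:,None]).sum(0)/w.sum()
        out.append(p)
    return np.array(out)
c0=dict(np.load("top1.npz")); c1=vision.capture("top")
I=model(c0,[187,67,-53]); F=model(c1,[-53,188]); print(np.round(I,1).tolist(),np.round(F,1).tolist())
def res(q):
    f=lambda p:np.array([q[0]+47*np.cos(p),q[1]+47*np.sin(p)])
    r=2*np.pi/3; return np.r_[f(q[2])-I[0],f(q[2]-r)-I[1],f(q[2]-2*r)-I[2],f(q[3]-r)-F[0],f(q[3]-2*r)-F[1]]
s=least_squares(res,[527.5,-137.5,3.27,1.18],loss="soft_l1"); print("axis",s.x[:2],"ang",np.degrees(s.x[2:]),"turn",np.degrees(s.x[2]-s.x[3]),"res",np.round(s.fun,1))
c=c1; H,S,V=cv2.split(cv2.cvtColor(c["img"],cv2.COLOR_RGB2HSV).astype(int)); G=plane(c,62)
g=(H>40)&(H<85)&(S>80)&(np.hypot(G[...,0]-566,G[...,1]+45)<40); q=G[g].mean(0); print("pointer",g.sum(),q,np.degrees(np.arctan2(*(q-s.x[:2])[::-1])))
E
python3 ph.py
```

```text
[[479.9, -142.8], [545.4, -94.7], [554.2, -175.5]] [[557.1, -173.5], [480.4, -146.6]]
axis [ 526.51863442 -137.75366388] ang [186.24772286  70.7120266 ] turn 115.53569626248162 res [-0.1 -0.   0.  -0.   0.1 -0.1  0.   0.1 -0.   0.1]
pointer 19 [566.18231457 -48.42116782] 66.05875113986293
```

The fit residual is 0.1 mm. The table stands about 4.5° short, because the last return dragged it back: the pad is at 70.7° and the pointer at 66.2°. I'll press a rubber pad on the loading side with shut fingertips and turn the table the last few degrees.

Run:
```python
from h import *
for p in([480.4,-146.6,100],[480.4,-146.6,57]): print(to(p,190.7))
```

```text
[ 18.34 -39.6   15.04  19.07]
[ 18.34 -39.6   19.34  19.07]
```

>>> {"method": "apply_moves", "body": {"motion": [[0, 1.8, -4, 0, 2], [0, 3.6, -8, 0, 4], [0, 5.4, -12, 0, 6], [0, 7.2, -16, 0, 8], [0, 9, -20, 0, 10], [0, 10.8, -24, 0, 12], [0, 12.6, -28, 2, 14], [0, 14.4, -32, 5, 16], [0, 16.5, -36, 8, 18], [0, 18.3, -39.6, 11, 19], [0, 18.3, -39.6, 14, 19], [0, 18.3, -39.6, 16, 19], [0, 18.3, -39.6, 17.5, 19], [0, 18.3, -39.6, 18.5, 19], [0, 18.3, -39.6, 18.5, 19], [0, 18.3, -39.6, 18.5, 19]]}}

```text
time_s: 35.0
tcp_pos: [481.5, -145.4, 66.1]
tcp_rot: [-3.142, 0.0, -2.952]
force: [-0.8, 0.6, 0.6]
gripper_width: 0.1
grasp_force: 0.0
```

Run:
```python
from h import *
st(); print(to([480.4,-146.6,56],190.7))
```

```text
35.0 [ 481.5 -145.4   66.1] [-180.     0.  -169.1] F [-0.8  0.6  0.6] w 0.1 g 0.0 J [-0.11  0.47  0.42  2.05 -0.3   0.68  2.26]
[ 0.13 -0.1   1.01  0.16]
```

>>> {"method": "apply_moves", "body": {"motion": [[0, 0.1, -0.1, 0.8, 0], [0, 0.1, -0.1, 1.1, 0], [0, 0.1, -0.1, 1.3, 0], [0, 0.1, -0.1, 1.3, 0]]}}

```text
time_s: 35.33
tcp_pos: [481.6, -147.7, 55.6]
tcp_rot: [-3.141, 0.004, -2.953]
force: [-17.5, 0.4, 63.0]
gripper_width: -0.1
grasp_force: 31.2
```

>>> {"method": "apply_moves", "body": {"motion": [[0, 0, 0, -0.17, 0], [0, 0, 0, -0.17, 0], [0, 0, 0.1, -0.17, 0], [0, 0, 0.2, -0.17, 0], [0, 0, 0.3, -0.17, 0], [0, 0, 0.3, -0.17, 0]]}}

```text
time_s: 35.83
tcp_pos: [481.4, -144.5, 55.9]
tcp_rot: [-3.14, 0.004, -2.952]
force: [-1.3, -3.3, 19.9]
gripper_width: 0.0
grasp_force: 9.9
```

```bash
cat s.py >s2.py; python3 s2.py
```

```text
35.8333 [ 481.4 -144.5   55.9] [-179.9    0.2 -169.2] F [-1.3 -3.3 19.9] w 0.0 g 9.9 J [-0.11  0.48  0.41  2.06 -0.31  0.65  2.27]
tcp ang -171.22417532974217 46.6847371173335
top red 24 [ 585.4 -257.4   78.4] ang -64.225042168033
top ring 91 [545.3 -94.   25.2] ang 67.69959000722629
side red 55 [ 584.7 -255.8   65.3] ang -64.19149807538771
side ring 89 [ 513.9 -111.4   57. ] ang 117.61302782308452
```

>>> {"method": "apply_moves", "body": {"motion": [[0, 0, 0.1, 0, 0], [0, 0, 0.2, 0, 0], [0, 0, 0.2, 0, 0], [0, 0, 0.2, -0.2, 0], [0, 0, 0.2, -2, 0], [0, 0, 0.2, -5, 0], [0, -2, 2, -9, 0], [0, -5, 6, -13, 0], [0, -5, 10, -17, 0], [0, -5, 14, -19, 0], [0, -5, 18, -19, 0], [0, -5, 18, -19, 0]]}}

```text
time_s: 36.93
tcp_pos: [494.8, 44.7, 246.2]
tcp_rot: [3.141, 0.003, -2.951]
force: [0.2, 1.0, -0.5]
gripper_width: -0.1
grasp_force: 0.0
```

```bash
python3 ph.py; python3 s.py
```

```text
[[479.9, -142.8], [545.4, -94.7], [554.2, -175.5]] [[555.0, -175.0], [480.0, -144.1]]
axis [ 526.48820438 -137.74079852] ang [186.24765252  67.56905839] turn 118.67859412659423 res [-0.1 -0.  -0.  -0.   0.1 -0.1  0.1  0.  -0.1  0.1]
pointer 0 [nan nan] nan
36.9833 [494.6  51.6 247.6] [ 179.8    0.2 -168.7] F [ 1.4 10.1  3.7] w 0.5 g 0.0 J [-0.54  0.18  0.42  1.92 -0.09  1.06  1.69]
tcp ang 99.89062538178302 191.81301205977653
top red 24 [ 585.5 -257.5   77.8] ang -64.21488745492739
top ring 67 [546.8 -95.5  24.5] ang 65.26823245809364
side red 55 [ 584.4 -255.2   65.6] ang -64.20568280070354
side ring 83 [545.2 -92.3  27. ] ang 68.57191917109888ph.py:24: RuntimeWarning: Mean of empty slice.
  g=(H>40)&(H<85)&(S>80)&(np.hypot(G[...,0]-566,G[...,1]+45)<40); q=G[g].mean(0); print("pointer",g.sum(),q,np.degrees(np.arctan2(*(q-s.x[:2])[::-1])))
  ret = um.true_divide(
```

The table is now within 1.3° of target. Next I close the bin.

Run:
```python
from h import *
st(); print(to(rk(-116,0,245),209.7))
```

```text
37.0833 [495.   45.4 245.5] [ 179.9    0.2 -168.8] F [ 0.4 -1.  -0.7] w 0.5 g 0.0 J [-0.53  0.18  0.43  1.92 -0.09  1.05  1.7 ]
[  1.08  24.66   0.05 -18.55]
```

>>> {"method": "apply_moves", "body": {"motion": [[0, 0.1, 4, 0, -3], [0, 0.3, 8, 0, -6], [0, 0.5, 12, 0, -9], [0, 0.7, 16, 0, -12], [0, 0.9, 20, 0, -15], [0, 1.1, 23, 0, -18], [0, 1.1, 24.7, 0, -18.5], [0, 1.1, 24.7, 0, -18.5], [0, 1.1, 24.7, 0, -18.5], [0, 1.1, 24.7, 0, -18.5]]}}

```text
time_s: 37.92
tcp_pos: [438.4, 281.3, 244.0]
tcp_rot: [-3.141, -0.0, -2.632]
force: [0.4, -0.2, -0.0]
gripper_width: -0.0
grasp_force: 0.0
```

Run:
```python
from h import *
st(); print(to(rk(-114,0,160),209.7))
for t in (.42,.36,.3,.24,.18,.12,.06,0,-.03):
    c,s=np.cos(t),np.sin(t); print(t,to(rk(-25*c-160*s-20,0,22+158*c-25*s+3),209.7))
```

```text
37.9167 [438.4 281.3 244. ] [-180.    -0.  -150.8] F [ 0.4 -0.2 -0. ] w -0.0 g 0.0 J [-0.82  0.22  0.22  1.86 -0.05  1.06  1.5 ]
[-0.25  0.43  8.4  -0.51]
0.42 [-0.84  0.43  8.49 -0.51]
0.36 [-1.67  0.44  7.99 -0.51]
0.3 [-2.53  0.45  7.54 -0.51]
0.24 [-3.42  0.46  7.14 -0.51]
0.18 [-4.33  0.46  6.8  -0.51]
0.12 [-5.25  0.47  6.51 -0.51]
0.06 [-6.2   0.48  6.27 -0.51]
0 [-7.15  0.49  6.1  -0.51]
-0.03 [-7.63  0.49  6.03 -0.51]
```

>>> {"method": "apply_moves", "body": {"motion": [[0, 0, 0.4, 4, -0.5], [0, 0, 0.4, 7, -0.5], [0, -0.2, 0.4, 8.4, -0.5], [0, -0.5, 0.45, 8.45, -0.5], [0, -0.85, 0.45, 8.45, -0.5], [0, -1.3, 0.45, 8.2, -0.5], [0, -1.7, 0.45, 8, -0.5], [0, -2.1, 0.45, 7.75, -0.5], [0, -2.5, 0.45, 7.5, -0.5], [0, -3, 0.45, 7.3, -0.5], [0, -3.4, 0.45, 7.1, -0.5], [0, -3.9, 0.45, 6.95, -0.5], [0, -4.3, 0.45, 6.8, -0.5], [0, -4.8, 0.45, 6.65, -0.5], [0, -5.3, 0.45, 6.5, -0.5], [0, -5.8, 0.5, 6.4, -0.5], [0, -6.2, 0.5, 6.3, -0.5], [0, -6.7, 0.5, 6.2, -0.5], [0, -7.1, 0.5, 6.1, -0.5], [0, -7.3, 0.5, 6.1, -0.5]]}}

```text
time_s: 39.58
tcp_pos: [499.3, 323.3, 183.0]
tcp_rot: [-3.141, 0.0, -2.621]
force: [-5.6, -3.6, 3.7]
gripper_width: 0.1
grasp_force: 3.8
```

>>> {"method": "apply_moves", "body": {"motion": [[0, -0.15, 0, 0, 0], [0, -0.3, 0, 0, 0], [0, -0.3, 0, 0, 0]]}}

```text
time_s: 39.83
tcp_pos: [499.7, 323.4, 182.8]
tcp_rot: [3.142, -0.005, -2.621]
force: [-19.5, -10.8, 15.8]
gripper_width: 0.3
grasp_force: 11.1
```

```bash
python3 - <<'E'
from h import *
st(); p=robot.observe()["tcp_pos"]; print((p[:2]-O)@X)
E
python3 tilt.py 2>/dev/null|grep tilt
```

```text
39.8333 [499.7 323.4 182.8] [ 180.    -0.3 -150.2] F [-19.5 -10.8  15.8] w 0.3 g 11.1 J [-0.79  0.42  0.21  1.74 -0.1   1.    1.55]
-42.40902110619251
top tilt -0.005 2.56 120
```

The bin is hard against its shut stop. I retreat and do a final check.

>>> {"method": "apply_moves", "body": {"motion": [[0, 1, 0, 0, 0], [0, 3, 0, 0, 0], [0, 6, 0, -2, 0], [0, 9, 0, -5, 0], [0, 11, 0, -7, 0], [0, 11, 0, -7, 0], [0, 11, 0, -7, 0]]}}

```text
time_s: 40.47
tcp_pos: [406.1, 270.0, 254.3]
tcp_rot: [3.141, 0.003, -2.62]
force: [0.6, 0.5, -0.5]
gripper_width: 0.1
grasp_force: 0.0
```

```bash
python3 tilt.py 2>/dev/null|grep tilt; python3 ph.py 2>/dev/null; python3 s.py
python3 - <<'E'
from h import *
c=vision.capture("top")
for q in["turned_flange","casting","cleaner_bottle","moulded_cover"]:
    for r in cut_out(q,c)[:2]: P,_=pts(c,r["region"]); print(q,round(r["p"],2),np.round(r["bbox"]),np.round(np.median(P,0)))
for n in ("top","side"):
    c=vision.capture(n);P,(u,v)=pts(c); V=c["img"][v,u].max(1); q=P[:,:2]-O; x=q@X;y=q@Y
    m=(x>-110)&(x<0)&(abs(y)<20)&(P[:,2]>165)&(P[:,2]<200)&(V<60); print(n,"post",m.sum(),np.median(x[m]) if m.any() else "",P[m,2].max() if m.any() else"")
E
```

```text
top tilt -0.0 2.47 645
[[479.9, -142.8], [545.4, -94.7], [554.2, -175.5]] [[555.0, -175.0], [480.0, -144.1]]
axis [ 526.48999135 -137.74759526] ang [186.24763278  67.57436401] turn 118.67326877292376 res [-0.1 -0.  -0.  -0.   0.1 -0.1  0.1  0.  -0.1  0.1]
pointer 19 [566.18231457 -48.42116782] 66.04196281303594
40.5667 [406.3 270.  252.6] [-180.    -0.  -150.1] F [0.3 0.2 0.2] w 0.3 g 0.0 J [-0.84  0.15  0.22  1.93 -0.04  1.07  1.48]
tcp ang 106.56656972490883 425.0303640533098
top red 24 [ 585.6 -257.6   77.7] ang -64.21451746984853
top ring 87 [546.6 -94.8  25.3] ang 65.85059635733622
side red 55 [ 584.4 -255.2   65.6] ang -64.20604640204405
side ring 81 [545.2 -92.8  26.9] ang 68.35380315896633
turned_flange 0.57 [287. 253.  14.  14.] [361.  75.   9.]
casting 0.8 [336. 150.  16.  26.] [ 759. -119.   59.]
casting 0.43 [341. 215.  43.  38.] [ 521. -143.   54.]
cleaner_bottle 0.42 [278. 179.  13.   8.] [653.  98.  80.]
moulded_cover 0.47 [392. 260.  14.  13.] [ 343. -364.    3.]
moulded_cover 0.22 [342. 213.  64.  48.] [ 521. -140.   53.]
top post 0  
side post 39 -27.06515553443409 195.73356868998872
```

```bash
python3 -c "
from cell import robot
print(robot.sign_off())"
```

```text
the job is handed in; nothing more can be done
None
```

I handed the job in at about 41 s: the ring lies flat on the yellow pad, about 2 mm off centre and 1.3° short of the green pointer; the lever got exactly three full strokes, but after the last return dragged the table back about 4.5° I pushed it most of the way forward by hand on a rubber pad, not with the lever; the bin is fully shut and the bystanders are unmoved.

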